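Load the degassing stand in order and pump it down

ROBOT

A 6-joint arm with a two-finger parallel gripper is mounted at the origin on the work surface. World frame = base frame: x ahead of the robot, y to its left, z up, the work surface at z = 0. Lengths are in m, angles in degrees, forces in N, time in s.
With the tool pointing down it reaches from about 0.3 to 0.75 m from the base axis. Payload 8.5 kg.
Tool frame: the origin (TCP) lies between the finger pads; the fingertips stand 22 mm ahead of it and the grasp point (between the pads) lies 3 mm ahead of it (env.nose_length is the distance from the TCP to the fingertips, in m); z points along the fingers, x is the direction in which the jaws open and shut, and the axes are right-handed (so a half turn about z gives the same grasp; the last joint's range is limited). The gripper opens to 85 mm and grips with 20 to 120 N. Pads are 22 mm wide; open, the fingers measure 114 mm over their backs; the gripper's body (76 mm by 85 mm) begins 54 mm behind the grasp point. The pads swing forward as they close: fully open they stand 13 mm farther back than shut.
Start: joints at [-79.716, 21.807, 74.336, -0, 83.858, -12.336], TCP at [0.212, -0.508, 0.253] pointing down, gripper open.
Joint ranges: [-178.18, 178.18], [-50.72, 133.34], [12.68, 142.11], [-81.47, 261.47], [9.98, 163.14], [-165.26, 165.26]. Speed limits (degrees/s): [136.94, 136.94, 180, 180, 180, 180].

INTERFACE

Orientations are given as a 3x3 rotation matrix whose columns are the frame's x, y, z axes.
In Python, from rig import env gives the robot as it stands.
- The arm moves only by the tool arm_command, never from a script. Its argument "steps" is a list of rows, each an object with "delta_pos": the shift along the world's x, y, z in mm, a list of three; "dr": the turn, a rotation vector about the world's x, y, z in degrees, a list of three. In form: [{"delta_pos": [dx, dy, dz], "dr": [wx, wy, wz]}, ...]. A call has 1 to 20 rows; each row shifts and turns the commanded pose from where the row before left it; what a row does not reach is not made up. A row lasts 1/10 s, in which the tool goes at most 50 mm and 8.59 degrees, less where a joint would pass 70% of its speed; a pose out of reach is approached as far as the arm can. A call with a gripper value outside its range is refused whole. "grip" is the opening, from 0 (shut) to 1 (fully open), set as the call begins (left out, the last holds). The fingers move at their own pace and stop on an object; "squeeze" is the grip in N (left out, the last holds). Time passes only in rows, so rows that do not move let the fingers close. It gives the time, the measured TCP pose, the force and the opening at its end, in the units of the state.
- env.observe(): the state, without advancing time (a new reading comes with each control period).
- env.get_image(name): name is "scene" or "top" or "wrist"; returns the picture (480x640x3 uint8, blue, green, red); there is no depth.
- env.get_calibration(name): a dict with "fx", "fy", "cx", "cy" (pixels), "k1" (the pictures are not rectified: a ray, as slopes to the right and down, at radius r is drawn at 1 + k1 r^2 times it, then the intrinsics apply), "view" (4x4, takes a point from world to camera coordinates). Camera axes: x right, y up, looking along -z (the intrinsics and any distortion apply to the point x, -y, -z); pixel columns grow to the right and rows downward; lengths in m; the calibration is good to about 2 mm. A picture is of the moment at which its call begins: read the wrist's pose just before it. get_calibration takes no time and is no camera call; for the wrist camera it gives the pose at the moment of the call.
- env.close_job(): hands the job in, once; it reports no verdict.
The state is a dict: "time_s": time; "q": joint angles; "qvel": joint speeds; "joint_efforts": joint torques, N m; "position": TCP position; "tool_rot": TCP orientation; "ft_force": force on the tool from outside, world axes, zero at the start; "wrist_torque": the same for the moment, N m; "grip_width": finger opening in m.
Only numpy, scipy, OpenCV 4.12 (cv2) and the standard library are available. Lean on these libraries where they do the work, as an engineer would, in place of code of your own. Each camera call takes 0.05 s, during which the arm holds its last target. There are 200 camera calls.

TASK

Load the three sample tubes into the sloping degassing block in dot order, closed end first: first the shortest tube into the pocket marked with one dot, next the middle one into two dots, last the longest into three dots, each pushed fully home (rim flush with the block's face, only the stopper showing) before the next one is pushed home, without forcing it. Then give the pump lever at least three full strokes, right down to its stop and all the way back up each time, and leave it up. Leave the beaker, dish, cork and amber bottle where they stand.

Things in the scene. Friction and masses are not known exactly. Their poses are not given: they have to be found in the camera images.
- pocket1 (a point): centre of the mouth of the pocket with one dot punched on the block's top face above it: 23 mm square, 80 mm deep, blind. Own x points out along the pocket's axis (30 degrees above level, to the robot's front left), own y along the row of pockets, own z square to the block's top; +y end of the row. Friction may keep a tube from sliding in
- pocket2 (a point): centre of the mouth of the pocket with two dots punched on the block's top face above it: 23 mm square, 97 mm deep, blind. Own x points out along the pocket's axis (30 degrees above level, to the robot's front left), own y along the row of pockets, own z square to the block's top; middle of the row
- pocket3 (a point): centre of the mouth of the pocket with three dots punched on the block's top face above it: 23 mm square, 114 mm deep, blind. Own x points out along the pocket's axis (30 degrees above level, to the robot's front left), own y along the row of pockets, own z square to the block's top; nearest to the lever
- stand: degassing stand, fixed: wooden base 190 x 290 x 12 mm with the sloping aluminium block (124 long, 166 wide, 33 mm thick) on its +y part and the pump with its lever on its -y part. Three pocket mouths 55 mm apart in one flat face, 88 mm above the table, free space before them. Origin: centre of the underside; +x, to the front left, is the side of the mouths
- tube_short: the shortest of three white plastic sample tubes: 20 mm diameter, 80 mm from the tip of its half-round closed end to its flat rim, then a black stopper, 15 mm wide, 10 mm out; 25-50 g. Starts lying level on the rest, axis 37 mm above the table. Origin: on the underside at mid-length (axis 10 mm up own z); own x runs from closed end to stopper (rim at x = +40 mm)
- tube_medium: the middle of three white plastic sample tubes: 20 mm diameter, 97 mm from the tip of its half-round closed end to its flat rim, then a black stopper, 15 mm wide, 10 mm out; 25-50 g. Starts lying level on the rest, axis 37 mm above the table. Origin: on the underside at mid-length (axis 10 mm up own z); own x runs from closed end to stopper (rim at x = +48.5 mm)
- tube_long: the longest of three white plastic sample tubes: 20 mm diameter, 114 mm from the tip of its half-round closed end to its flat rim, then a black stopper, 15 mm wide, 10 mm out; 25-50 g. Starts lying level on the rest, axis 37 mm above the table. Origin: on the underside at mid-length (axis 10 mm up own z); own x runs from closed end to stopper (rim at x = +57 mm)
- tube_short_rim (a point): centre of the rim of tube short, on its axis, where the stopper comes out; axes as the tube's
- tube_medium_rim (a point): centre of the rim of tube medium, on its axis, where the stopper comes out; axes as the tube's
- tube_long_rim (a point): centre of the rim of tube long, on its axis, where the stopper comes out; axes as the tube's
- rest: fixed wooden rest; the tubes lie side by side in its three notches 65 mm apart, in any order, along its x, all stoppers to its +x (front left). Board 100 x 215 x 8 mm with two rails 7 mm thick, centred at x = -24 and +34 mm, tops 30 mm above the table: a 51 mm gap for the fingers. Origin: centre of its underside
- lever (a joint): hand lever of the vacuum pump beside the block, rad: 0 at rest (raised 22 degrees above level), 0.6 right down on its stop (12 degrees below level). A spring brings it back up when let go; pushing at the grip takes about 5 N at first and 10 N at the bottom
- lever_grip (a point): middle of the lever's black round grip, 20 mm in diameter and 75 mm long, on its axis, 135 mm from the pivot; from its pivot the lever points along the stand's +x, the way the mouths face
- lever_pivot (a point): point on the lever's hinge axis, 85 mm above the table; axes are the stand's (upright, same yaw as the block); the hinge axis is its y, and pressing turns the lever's far end down
- beaker: bystander: glass beaker, 70 mm wide, 90 mm high
- cork: bystander: standing cork, 28 mm wide, 26 mm high
- dish: bystander: glass dish, 90 mm wide, 16 mm high
- reagent: bystander: amber bottle, 48 mm wide, 110 mm high

How it is judged (in metres and radians):
On the way, in this order (a step that is already met when the one before it is completed fails the run):
1. tube short pushed fully home in the pocket with one dot (x of tube_short_rim in the frame of pocket1 between -0.005 and 0.004 m and angle between the x axis of tube_short and the x axis of pocket1, either way round below 0.15 rad and y of tube_short_rim in the frame of pocket1 between -0.005 and 0.005 m and z of tube_short_rim in the frame of pocket1 between -0.005 and 0.005 m), for 0.2 s.
2. tube medium pushed fully home in the pocket with two dots, the earlier ones still home (all of step 1 and x of tube_medium_rim in the frame of pocket2 between -0.005 and 0.004 m and angle between the x axis of tube_medium and the x axis of pocket2, either way round below 0.15 rad and y of tube_medium_rim in the frame of pocket2 between -0.005 and 0.005 m and z of tube_medium_rim in the frame of pocket2 between -0.005 and 0.005 m), for 0.2 s.
3. tube long pushed fully home in the pocket with three dots, the earlier ones still home (all of step 2 and x of tube_long_rim in the frame of pocket3 between -0.005 and 0.004 m and angle between the x axis of tube_long and the x axis of pocket3, either way round below 0.15 rad and y of tube_long_rim in the frame of pocket3 between -0.005 and 0.005 m and z of tube_long_rim in the frame of pocket3 between -0.005 and 0.005 m), for 0.2 s.
4. first stroke: lever right down (value of joint lever above 0.54 rad).
5. first stroke: lever back up (value of joint lever below 0.08 rad).
6. second stroke: lever right down (value of joint lever above 0.54 rad).
7. second stroke: lever back up (value of joint lever below 0.08 rad).
8. third stroke: lever right down (value of joint lever above 0.54 rad).
9. third stroke: lever back up (value of joint lever below 0.08 rad).
At the end, for the whole second after the job is handed in: each tube lies at rest in its own pocket, stopper outward, its rim within 4 mm out of or 5 mm inside the block's face and within 5 mm of the pocket's centre across, its axis within 0.15 rad of the pocket's; the lever is up (below 0.08 rad) after three full strokes (past 0.54 rad and back below 0.08) (all of step 3 and value of joint lever below 0.08 rad and linear speed of each of tube_short, tube_medium, tube_long below 0.02 m/s); the robot touches nothing.
It fails at once if a bystander is shifted by more than 30 mm (distance of any of beaker, cork, dish, reagent from where it was at the start of the episode above 0.03 m).
It fails at once if a tube is forced against the stand with more than 60 N (contact force between any of tube_short, tube_medium, tube_long and stand above 60 N).
It also fails if it takes over 72 s, if anything falls off the work surface, if the arm or the gripper's body presses on something with over 40 N, if the wrist force passes 120 N, or if a joint passes its speed limit or range.

## Working session

There is one attempt and no reset: what is moved stays moved. The work goes in short steps, Python scripts to look and compute and a tool call to move; the robot and the scene stay as the last step left them, time stands still between calls to the robot, and variables do not carry over. Pictures are saved under pics/ and viewed, about 8 in all and at most 12, crops included, and the job is handed in when it is done.

Besides the shell and the picture viewer there is one more tool, called after ">>>" as name(argument=value, ...), one argument or row to a line, values as JSON. arm_command: Moves the arm, as the interface text tells. Its arguments: {"type":"object","properties":{"steps":{"type":"array"},"grip":{"type":"number"},"squeeze":{"type":"number"}},"required":["steps"]}

```bash
mkdir -p pics; ls; cat > h.py <<'E'
import numpy as np, cv2
from rig import env
def snap(n,f):
    c=env.get_calibration(n); im=env.get_image(n); cv2.imwrite(f'pics/{f}.png',im); return im,c
def proj(c,P):
    P=np.atleast_2d(P); p=P@c['view'][:3,:3].T+c['view'][:3,3]
    s=np.c_[p[:,0]/-p[:,2], -p[:,1]/-p[:,2]]; s=s*(1+c['k1']*(s**2).sum(1))[:,None]
    return s*[c['fx'],c['fy']]+[c['cx'],c['cy']]
def ray(c,uv):
    d=(np.atleast_2d(uv).astype(float)-[c['cx'],c['cy']])/[c['fx'],c['fy']]; s=d.copy()
    for _ in range(20): s=d/(1+c['k1']*(s**2).sum(1))[:,None]
    R=c['view'][:3,:3]; o=-R.T@c['view'][:3,3]
    return o,np.c_[s[:,0],-s[:,1],-np.ones(len(s))]@R
def atz(c,uv,z):
    o,d=ray(c,uv); return o+d*((z-o[2])/d[:,2])[:,None]
E
python3 - <<'E'
from h import *
for n in ('scene','top'):
    im,c=snap(n,n+'0'); np.set_printoptions(precision=3,suppress=True)
    print(n,{k:(np.array(v)) for k,v in c.items()})
print(env.observe())
E
```

```text
pics
scene {'fx': array(475.703), 'fy': array(475.703), 'cx': array(324.489), 'cy': array(243.77), 'k1': array(-0.077), 'view': array([[-0.438,  0.899,  0.007,  0.288],
       [-0.669, -0.331,  0.666,  0.335],
       [ 0.601,  0.287,  0.746, -1.487],
       [ 0.   ,  0.   ,  0.   ,  1.   ]])}
top {'fx': array(528.389), 'fy': array(528.389), 'cx': array(313.411), 'cy': array(243.224), 'k1': array(0.048), 'view': array([[ 0.027, -1.   ,  0.005, -0.055],
       [ 0.992,  0.028,  0.122, -0.593],
       [-0.122,  0.001,  0.993, -1.178],
       [ 0.   ,  0.   ,  0.   ,  1.   ]])}
{'time_s': 0.1, 'q': array([-79.715,  21.837,  74.379,   0.002,  83.859, -12.336]), 'qvel': array([ 0.023, -0.1  , -0.126, -0.027,  0.052,  0.041]), 'joint_efforts': array([  0.004, -44.922, -23.166,  -0.   ,   0.004,   0.   ]), 'position': array([ 0.212, -0.507,  0.253]), 'tool_rot': array([[ 0.385, -0.923, -0.   ],
       [-0.923, -0.385,  0.001],
       [-0.001, -0.   , -1.   ]]), 'ft_force': array([ 0.087,  0.209, -0.088]), 'wrist_torque': array([-0.056,  0.025, -0.002]), 'grip_width': 0.08584154410282607}
```

View pics/top0.png

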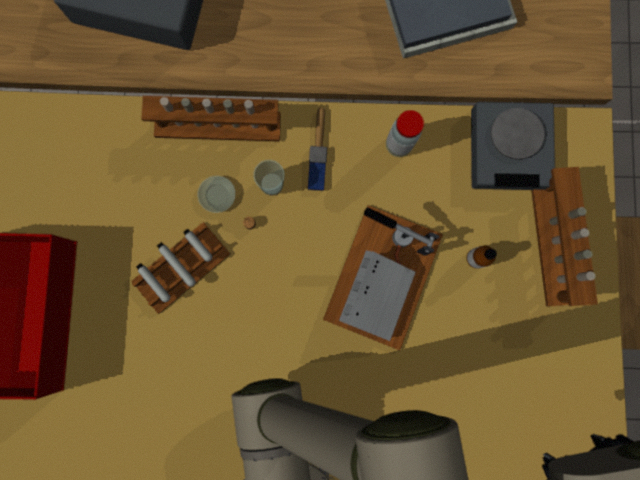

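View pics/scene0.png

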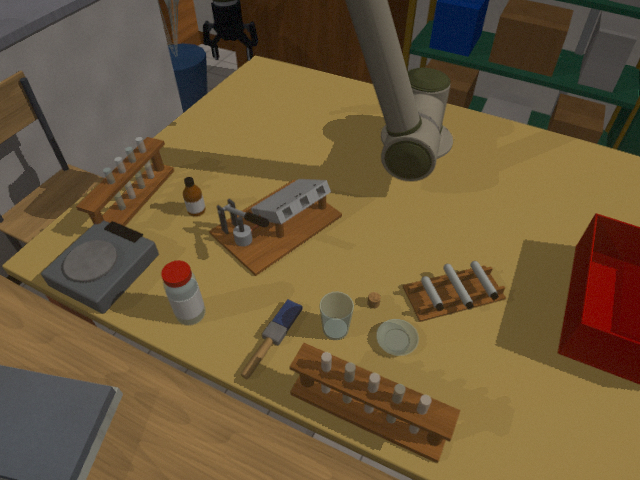

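```bash
python3 - <<'E'
import cv2,numpy as np
t=cv2.imread('pics/top0.png')
a=cv2.resize(t[215:320,125:240],None,fx=3.4,fy=3.4,interpolation=cv2.INTER_CUBIC)
b=cv2.resize(t[200:355,315:450],None,fx=3.4,fy=3.4,interpolation=cv2.INTER_CUBIC)
H=max(a.shape[0],b.shape[0]);f=lambda x:np.pad(x,((0,H-x.shape[0]),(0,0),(0,0)))
o=np.hstack([f(a),f(b)]);o=cv2.convertScaleAbs(o,alpha=1.2)
print(o.shape,a.shape);cv2.imwrite('pics/topcrop.png',o[:600,:800] if o.shape[1]<=800 else cv2.resize(o,(800,int(o.shape[0]*800/o.shape[1]))))
E
```

```text
(527, 850, 3) (357, 391, 3)
```

View pics/topcrop.png

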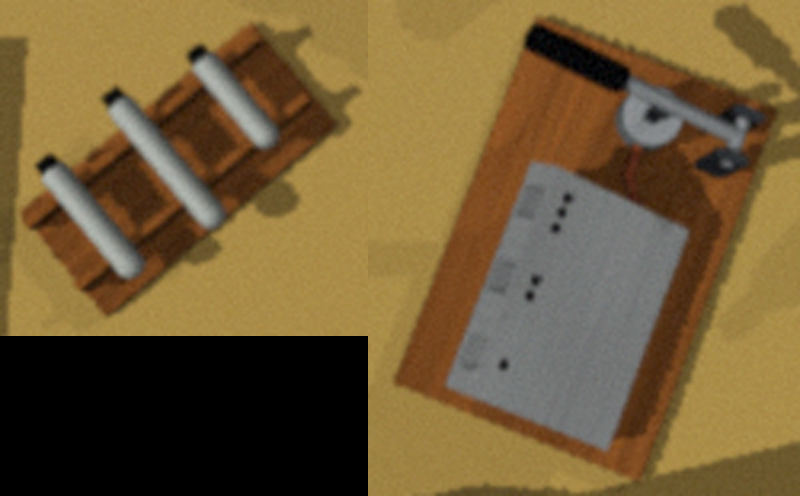

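```bash
cat > fit.py <<'E'
from h import *
from scipy.optimize import least_squares
np.set_printoptions(precision=4,suppress=True)
c=env.get_calibration('top')
L=lambda p:np.array(p)/3.2+[125,215]
Rr=lambda p:(np.array(p,float)-[368,0])/3.2+[315,200]
def rz(a): return np.array([[np.cos(a),-np.sin(a),0],[np.sin(a),np.cos(a),0],[0,0,1]])
base=Rr([(538,18),(778,108),(640,480),(397,382)])
W=atz(c,base,.012); print('base',W, np.linalg.norm(W-np.roll(W,-1,0),axis=1))
loc=np.array([[.095,-.145,.012],[-.095,-.145,.012],[-.095,.145,.012],[.095,.145,.012]])
s=least_squares(lambda p:(proj(c,loc@rz(p[2]).T+[p[0],p[1],0])-base).ravel(),[.5,-.15,1.2])
print('stand',s.x,np.degrees(s.x[2]),'res',s.fun)
R=rz(s.x[2]);o=np.array([s.x[0],s.x[1],0]);inv=lambda P:(P-o)@R
for n,p,z in [('blk front top',[(530,162),(445,385)],.1023),('blk back',[(688,230),(608,450)],.0403),('gripends',[(530,42),(625,77)],.136),('pivot?',[(740,135)],.085),('dots',[(503,365),(533,288),(562,212)],.095)]:
    print(n,inv(atz(c,Rr(p),z)))
for n,p,l in [('short',[(198,50),(268,147)],90),('med',[(47,162),(132,274)],107),('long',[(113,95),(215,224)],124)]:
    q=atz(c,L(p),.037); d=q[0]-q[1]; print(n,q,np.linalg.norm(d)*1e3,l,np.degrees(np.arctan2(d[1],d[0])))
rc=atz(c,L([(258,27),(340,122),(110,313),(25,215)]),.01);print('rest',rc,rc.mean(0))
E
python3 fit.py
```

```text
base [[ 0.69   -0.1655  0.012 ]
 [ 0.6277 -0.3421  0.012 ]
 [ 0.3569 -0.2428  0.012 ]
 [ 0.421  -0.0679  0.012 ]] [0.1874 0.2885 0.1863 0.2862]
stand [ 0.524  -0.2046  1.2223] 70.03302088450579 res [-0.266  -1.1299  0.5223 -0.0412  0.6578  0.7315 -0.9225  0.3393]
blk front top [[ 0.066  -0.0279  0.1023]
 [ 0.0656  0.1326  0.1023]]
blk back [[-0.0591 -0.0324  0.0403]
 [-0.06    0.1327  0.0403]]
gripends [[ 0.0964 -0.0981  0.136 ]
 [ 0.0296 -0.0992  0.136 ]]
pivot? [[-0.0627 -0.1009  0.085 ]]
dots [[ 0.0337  0.1059  0.095 ]
 [ 0.0332  0.0504  0.095 ]
 [ 0.0332 -0.005   0.095 ]]
short [[0.6149 0.2526 0.037 ]
 [0.5465 0.1991 0.037 ]] 86.84935557221851 90 38.047321417125524
med [[0.5317 0.3544 0.037 ]
 [0.4543 0.2897 0.037 ]] 100.89020504496115 107 39.8973246929134
long [[0.5807 0.311  0.037 ]
 [0.4908 0.2336 0.037 ]] 118.68113227098952 124 40.74005606331307
rest [[0.637  0.2162 0.01  ]
 [0.5685 0.1529 0.01  ]
 [0.4263 0.3109 0.01  ]
 [0.4949 0.3762 0.01  ]] [0.5316 0.2641 0.01  ]
```

>>> arm_command(
  steps=[
    {"delta_pos":[26,34,5],"dr":[0,0,4.3]},
    {"delta_pos":[26,34,5],"dr":[0,0,4.3]},
    {"delta_pos":[26,34,5],"dr":[0,0,4.3]},
    {"delta_pos":[26,34,5],"dr":[0,0,4.3]},
    {"delta_pos":[26,34,5],"dr":[0,0,4.3]},
    {"delta_pos":[26,34,5],"dr":[0,0,4.3]},
    {"delta_pos":[26,34,5],"dr":[0,0,4.3]},
    {"delta_pos":[26,34,5],"dr":[0,0,4.3]},
    {"delta_pos":[26,34,5],"dr":[0,0,4.3]},
    {"delta_pos":[26,34,5],"dr":[0,0,4.3]},
    {"delta_pos":[26,34,5],"dr":[0,0,4.3]},
    {"delta_pos":[0,0,0],"dr":[0,0,0]},
    {"delta_pos":[0,0,0],"dr":[0,0,0]},
  ],
  grip=0.5,
)

```text
time_s: 1.4
position: [0.4977, -0.133, 0.3079]
tool_rot: [[0.94, -0.342, -0.001], [-0.342, -0.94, 0.0], [-0.001, 0.0, -1.0]]
ft_force: [0.1, -0.7, -0.4]
grip_width: 0.0425
```

```bash
python3 - <<'E'
from h import *
import pickle
im,c=snap('wrist','w1'); pickle.dump(c,open('w1.pkl','wb'))
o=env.observe();print(o['time_s'],o['position'],o['tool_rot'],o['grip_width']);print(c['view'])
E
```

```text
1.45 [ 0.49727416 -0.13378753  0.30789504] [[ 9.39147602e-01 -3.43512470e-01 -9.82031025e-04]
 [-3.43512444e-01 -9.39148104e-01  2.00639507e-04]
 [-9.91194747e-04  1.48909765e-04 -9.99999498e-01]] 0.043102949073953664
[[ 9.39536366e-01 -3.42448021e-01 -8.77331538e-04 -5.13770449e-01]
 [ 3.24908484e-01  8.92218667e-01 -3.13656385e-01  1.47353965e-02]
 [ 1.08193780e-01  2.94406528e-01  9.49536151e-01 -4.46841687e-01]
 [ 0.00000000e+00  0.00000000e+00  0.00000000e+00  1.00000000e+00]]
```

View pics/w1.png

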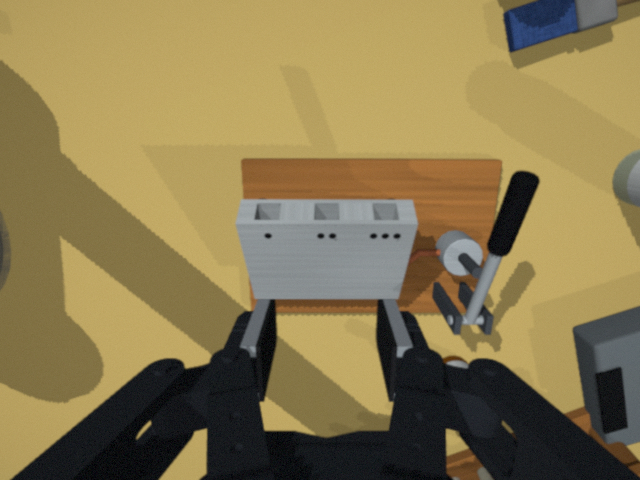

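```bash
cat > fit2.py <<'E'
from h import *
import pickle
from scipy.optimize import least_squares
np.set_printoptions(precision=4,suppress=True)
ct=env.get_calibration('top'); cw=pickle.load(open('w1.pkl','rb'))
Rr=lambda p:(np.array(p,float)-[368,0])/3.2+[315,200]
def rz(a): return np.array([[np.cos(a),-np.sin(a),0],[np.sin(a),np.cos(a),0],[0,0,1]])
C,S=np.cos(np.pi/6),np.sin(np.pi/6); RP=np.array([[C,0,-S],[0,1,0],[S,0,C]])
base=np.array([[.095,-.145,.012],[-.095,-.145,.012],[-.095,.145,.012],[.095,.145,.012]])
blk=np.array([[0,.083,.0165],[0,-.083,.0165],[0,.083,-.0165],[0,-.083,-.0165],[-.124,.083,.0165],[-.124,-.083,.0165],[0,.055,0],[0,0,0],[0,-.055,0]])
bt=Rr([(538,18),(778,108),(640,480),(397,382)]); kt=Rr([(445,385),(530,162),(608,450),(688,230)])
bw=np.array([(242,159),(501,160),(251,313)]); kw=np.array([(238,222),(415,221),(239,200),(413,200),(254,298),(400,298),(268,211),(327,211),(386,211)])
def model(p):
    R=rz(p[2]);o=np.array([p[0],p[1],0])
    B=base@R.T+o; K=(blk@RP.T+[p[3],p[4],.088])@R.T+o
    return B,K
def res(p):
    B,K=model(p)
    return np.r_[.5*(proj(ct,B)-bt).ravel(),.5*(proj(ct,K[[0,1,4,5]])-kt).ravel(),(proj(cw,B[[3,0,2]])-bw).ravel(),(proj(cw,K)-kw).ravel()]
if __name__=='__main__':
    s=least_squares(res,[.524,-.2046,1.222,.074,.0505],loss='soft_l1');p=s.x
    print(p,np.degrees(p[2]));print(res(p).reshape(-1,2))
    R=rz(p[2]);o=np.array([p[0],p[1],0]);PK=[R@[p[3],p[4]+d,.088]+o for d in(.055,0,-.055)]
    print('pockets',np.array(PK)); print('ax',R@RP)
    lev=R@[-.062,-.099,.085]+o
    q=atz(cw,[(527,175),(503,252),(472,320)],.136); print('grip in stand',(q-o)@R, 'top:',(atz(ct,Rr([(530,42),(625,77)]),.136)-o)@R)
    q=atz(cw,[(472,320)],.085);print('piv',(q-o)@R)
    np.savez('stand.npz',p=p,PK=PK,A=R@RP,R=R,o=o)
E
python3 fit2.py
```

```text
[ 0.5261 -0.2039  1.2205  0.0556  0.0495] 69.92874585111838
[[-0.2006 -1.008 ]
 [ 0.1595 -0.4023]
 [ 0.1185 -0.0827]
 [-0.633  -0.3412]
 [ 3.802   1.0384]
 [ 4.3398 -0.0974]
 [-0.1979 -0.4989]
 [ 0.1268 -0.5824]
 [-2.0816  0.3607]
 [ 1.8972  0.0099]
 [-0.3026  0.0999]
 [-2.6304  1.0623]
 [ 3.2347  2.2453]
 [ 1.9466 -1.2823]
 [-0.3628 -1.1158]
 [ 0.8195  0.3923]
 [-1.6161  0.5498]
 [ 0.0582 -0.4935]
 [-0.2116 -0.4579]
 [-0.474  -0.3779]]
pockets [[ 0.447  -0.1158  0.088 ]
 [ 0.4986 -0.1347  0.088 ]
 [ 0.5503 -0.1535  0.088 ]]
ax [[ 0.2972 -0.9393 -0.1716]
 [ 0.8134  0.3432 -0.4696]
 [ 0.5     0.      0.866 ]]
grip in stand [[ 0.0962 -0.1078  0.136 ]
 [ 0.0318 -0.0982  0.136 ]
 [-0.0327 -0.0802  0.136 ]] top: [[ 0.0952 -0.0962  0.136 ]
 [ 0.0285 -0.0974  0.136 ]]
piv [[-0.0624 -0.1029  0.085 ]]
```

>>> arm_command(
  steps=[
    {"delta_pos":[-2,39,0],"dr":[0,0,-2.8]},
    {"delta_pos":[-2,39,0],"dr":[0,0,-2.8]},
    {"delta_pos":[-2,39,0],"dr":[0,0,-2.8]},
    {"delta_pos":[-2,39,0],"dr":[0,0,-2.8]},
    {"delta_pos":[-2,39,0],"dr":[0,0,-2.8]},
    {"delta_pos":[-2,39,0],"dr":[0,0,-2.8]},
    {"delta_pos":[-2,39,0],"dr":[0,0,-2.8]},
    {"delta_pos":[-2,39,0],"dr":[0,0,-2.8]},
    {"delta_pos":[-2,39,0],"dr":[0,0,-2.8]},
    {"delta_pos":[0,0,0],"dr":[0,0,-2.8]},
    {"delta_pos":[0,0,0],"dr":[0,0,0]},
    {"delta_pos":[0,0,0],"dr":[0,0,0]},
  ],
)

```text
time_s: 2.65
position: [0.4797, 0.2161, 0.3082]
tool_rot: [[0.668, -0.745, -0.0], [-0.745, -0.668, -0.0], [-0.0, 0.0, -1.0]]
ft_force: [-0.5, -0.3, 0.3]
grip_width: 0.0426
```

```bash
python3 - <<'E'
from h import *
import pickle
im,c=snap('wrist','w2'); pickle.dump(c,open('w2.pkl','wb'))
E
```

```text
(no output)
```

View pics/w2.png

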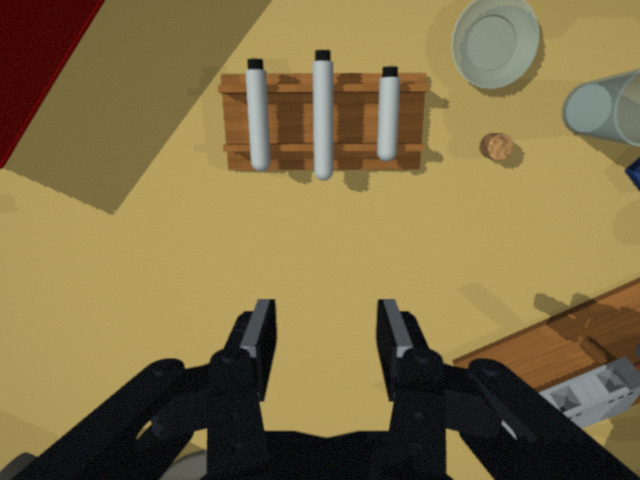

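```bash
sed -i 's/K\[\[0,1,4,5\]\]/K[[2,3,4,5]]/' fit2.py; python3 fit2.py; python3 - <<'E'
from h import *
import pickle
np.set_printoptions(precision=4,suppress=True)
c=pickle.load(open('w2.pkl','rb'))
# rest: rail front-top edge & back rail far/near edges at z=.03
r=atz(c,[(221,83),(429,83),(226,149),(422,149)],.03); print('rails',r, np.linalg.norm(r[0]-r[2]))
t={'short':[(390,68),(390,76),(387,161)],'med':[(255,60),(256,69),(261,170.5)],'long':[(322,51),(322,60),(324,180)]}
for n,p in t.items():
    q=atz(c,p,.037); d=q[1]-q[2]; yaw=np.arctan2(d[1],d[0]); m=(q[1]+q[2])/2
    print(n,q[:,:2].ravel(),'len',np.linalg.norm(d),'yaw',np.degrees(yaw))
E
```

```text
[ 0.5261 -0.2039  1.2206  0.0555  0.0496] 69.93792955560689
[[-0.2077 -1.0055]
 [ 0.1546 -0.4057]
 [ 0.123  -0.0825]
 [-0.6309 -0.3348]
 [-0.129  -0.5275]
 [ 0.1255 -0.7462]
 [-0.1717 -0.4818]
 [ 0.1473 -0.568 ]
 [-2.1018  0.3787]
 [ 1.8795 -0.015 ]
 [-0.2962  0.1137]
 [-2.6681  1.2062]
 [ 3.1766  2.3609]
 [ 1.9077 -1.1443]
 [-0.4195 -1.005 ]
 [ 0.8031  0.4977]
 [-1.6456  0.6346]
 [ 0.016  -0.3572]
 [-0.2608 -0.3306]
 [-0.5289 -0.2599]]
pockets [[ 0.4469 -0.1159  0.088 ]
 [ 0.4985 -0.1348  0.088 ]
 [ 0.5502 -0.1536  0.088 ]]
ax [[ 0.2971 -0.9393 -0.1715]
 [ 0.8135  0.343  -0.4697]
 [ 0.5     0.      0.866 ]]
grip in stand [[ 0.0962 -0.1078  0.136 ]
 [ 0.0318 -0.0982  0.136 ]
 [-0.0327 -0.0802  0.136 ]] top: [[ 0.0952 -0.0962  0.136 ]
 [ 0.0284 -0.0975  0.136 ]]
piv [[-0.0624 -0.1029  0.085 ]]
rails [[0.4964 0.3702 0.03  ]
 [0.6343 0.2162 0.03  ]
 [0.4486 0.3275 0.03  ]
 [0.5851 0.175  0.03  ]] 0.06416172183983965
short [0.6167 0.255  0.6116 0.2499 0.5516 0.1949] len 0.0813954168176463 yaw 42.55965546938277
med [0.5354 0.3564 0.5298 0.3507 0.457  0.2858] len 0.09745225138287311 yaw 41.740272482780725
long [0.584  0.3137 0.5781 0.3084 0.4934 0.2303] len 0.11523946793502743 yaw 42.70859528071143
```

>>> arm_command(
  steps=[
    {"delta_pos":[14,2,-24],"dr":[0,0,0]},
    {"delta_pos":[14,2,-24],"dr":[0,0,0]},
    {"delta_pos":[14,2,-24],"dr":[0,0,0]},
    {"delta_pos":[14,2,-24],"dr":[0,0,0]},
    {"delta_pos":[14,2,-24],"dr":[0,0,0]},
    {"delta_pos":[14,2,-24],"dr":[0,0,0]},
    {"delta_pos":[14,2,-24],"dr":[0,0,0]},
    {"delta_pos":[13,1,-20],"dr":[0,0,0]},
    {"delta_pos":[0,0,-20],"dr":[0,0,0]},
    {"delta_pos":[0,0,-20],"dr":[0,0,0]},
    {"delta_pos":[0,0,-20],"dr":[0,0,0]},
    {"delta_pos":[0,0,-20],"dr":[0,0,0]},
    {"delta_pos":[0,0,0],"dr":[0,0,0]},
    {"delta_pos":[0,0,0],"dr":[0,0,0]},
  ],
)

```text
time_s: 4.1
position: [0.591, 0.2315, 0.0408]
tool_rot: [[0.668, -0.745, 0.0], [-0.745, -0.668, -0.0], [0.0, -0.0, -1.0]]
ft_force: [0.8, -0.7, 0.1]
grip_width: 0.0428
```

>>> arm_command(
  steps=[
    {"delta_pos":[0,0,0],"dr":[0,0,0]},
    {"delta_pos":[0,0,0],"dr":[0,0,0]},
    {"delta_pos":[0,0,0],"dr":[0,0,0]},
    {"delta_pos":[0,0,0],"dr":[0,0,0]},
    {"delta_pos":[0,0,0],"dr":[0,0,0]},
  ],
  grip=0,
  squeeze=30,
)

```text
time_s: 4.6
position: [0.591, 0.2325, 0.0413]
tool_rot: [[0.668, -0.744, 0.002], [-0.744, -0.668, 0.0], [0.001, -0.002, -1.0]]
ft_force: [-0.5, 0.2, 5.3]
grip_width: 0.019
```

>>> arm_command(
  steps=[
    {"delta_pos":[0,0,20],"dr":[0,0,0]},
    {"delta_pos":[0,0,30],"dr":[0,0,0]},
    {"delta_pos":[0,0,30],"dr":[0,0,0]},
    {"delta_pos":[0,0,30],"dr":[0,0,0]},
    {"delta_pos":[-12.4,-29.5,2],"dr":[0,0,2.8]},
    {"delta_pos":[-12.4,-29.5,3],"dr":[0,0,2.8]},
    {"delta_pos":[-12.4,-29.5,3],"dr":[0,0,2.8]},
    {"delta_pos":[-12.4,-29.5,3],"dr":[0,0,2.8]},
    {"delta_pos":[-12.4,-29.5,3],"dr":[0,0,2.8]},
    {"delta_pos":[-12.4,-29.5,3],"dr":[0,0,2.8]},
    {"delta_pos":[-12.4,-29.5,3],"dr":[0,0,2.8]},
    {"delta_pos":[-12.4,-29.5,3],"dr":[0,0,2.8]},
    {"delta_pos":[-12.4,-29.5,3],"dr":[0,0,2.8]},
    {"delta_pos":[-12.4,-29.5,3],"dr":[0,0,2.8]},
    {"delta_pos":[0,0,-10],"dr":[5.64,-2.06,0]},
    {"delta_pos":[0,0,-10],"dr":[5.64,-2.06,0]},
    {"delta_pos":[0,0,-10],"dr":[5.64,-2.06,0]},
    {"delta_pos":[0,0,-10],"dr":[5.64,-2.06,0]},
    {"delta_pos":[0,0,-10],"dr":[5.64,-2.06,0]},
    {"delta_pos":[0,0,0],"dr":[0,0,0]},
  ],
)

```text
time_s: 6.6
position: [0.4658, -0.0637, 0.1279]
tool_rot: [[0.938, -0.301, 0.171], [-0.346, -0.811, 0.472], [-0.004, -0.502, -0.865]]
ft_force: [0.5, 0.2, 0.1]
grip_width: 0.0188
```

```bash
cat > chk.py <<'E'
import sys
from h import *
np.set_printoptions(precision=4,suppress=True)
s=np.load('stand.npz'); A=s['A']; o=env.observe()
i=int(sys.argv[1])-1; g=o['position']+.004*o['tool_rot'][:,2]
print(o['time_s'],'grasp in pocket frame mm',1e3*(g-s['PK'][i])@A,'tool in pocket\n',A.T@o['tool_rot'],'F pocket',o['ft_force']@A,o['grip_width'])
print('ax',A[:,0],'az',A[:,2],'pos',o['position'])
if len(sys.argv)>2:
    im,c=snap('wrist',sys.argv[2]); import pickle; pickle.dump(c,open(sys.argv[2]+'.pkl','wb'))
E
python3 chk.py 1 w3
```

```text
6.6 grasp in pocket frame mm [68.0147  0.1418  2.8104] tool in pocket
 [[-0.0046 -1.      0.002 ]
 [-1.      0.0046  0.0017]
 [-0.0017 -0.002  -1.    ]] F pocket [ 0.3248 -0.4197 -0.0839] 0.01884766375927268
ax [0.2971 0.8135 0.5   ] az [-0.1715 -0.4697  0.866 ] pos [ 0.4658 -0.0637  0.1279]
```

View pics/w3.png

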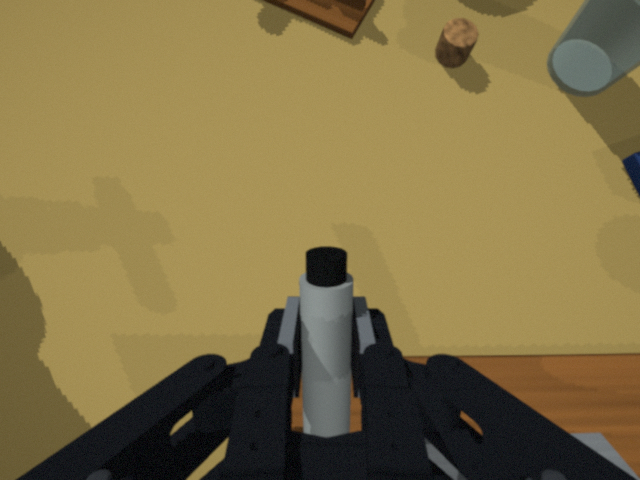

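>>> arm_command(
  steps=[
    {"delta_pos":[0.5,1.3,-2.4],"dr":[0,0,0]},
    {"delta_pos":[-1.2,-3.25,-2],"dr":[0,0,0]},
    {"delta_pos":[-1.2,-3.25,-2],"dr":[0,0,0]},
    {"delta_pos":[-1.2,-3.25,-2],"dr":[0,0,0]},
    {"delta_pos":[-1.2,-3.25,-2],"dr":[0,0,0]},
    {"delta_pos":[-1.2,-3.25,-2],"dr":[0,0,0]},
    {"delta_pos":[-1.2,-3.25,-2],"dr":[0,0,0]},
    {"delta_pos":[0,0,0],"dr":[0,0,0]},
  ],
)

```text
time_s: 7.45
position: [0.4597, -0.0813, 0.1147]
tool_rot: [[0.939, -0.298, 0.172], [-0.344, -0.813, 0.47], [-0.001, -0.5, -0.866]]
ft_force: [-0.5, 0.8, -0.7]
grip_width: 0.0191
```

```bash
python3 chk.py 1; python3 -c "
from h import *
im,c=snap('scene','s1'); cv2.imwrite('pics/s1c.png',cv2.resize(im[130:290,190:370],None,fx=3.5,fy=3.5,interpolation=cv2.INTER_CUBIC))"
```

```text
7.45 grasp in pocket frame mm [45.2764 -0.1901  0.6454] tool in pocket
 [[-0.0011 -1.      0.0004]
 [-1.      0.0011  0.    ]
 [-0.     -0.0004 -1.    ]] F pocket [ 0.1744  0.7291 -0.8846] 0.019059160638316145
ax [0.2971 0.8135 0.5   ] az [-0.1715 -0.4697  0.866 ] pos [ 0.4597 -0.0813  0.1147]
```

View pics/s1c.png

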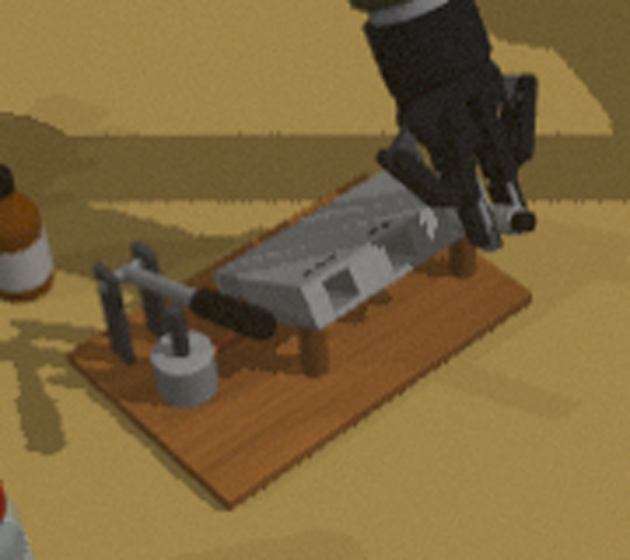

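>>> arm_command(
  steps=[
    {"delta_pos":[-1.2,-3.25,-2],"dr":[0,0,0]},
    {"delta_pos":[-1.2,-3.25,-2],"dr":[0,0,0]},
    {"delta_pos":[-1.2,-3.25,-2],"dr":[0,0,0]},
    {"delta_pos":[-1.2,-3.25,-2],"dr":[0,0,0]},
    {"delta_pos":[-1.2,-3.25,-2],"dr":[0,0,0]},
    {"delta_pos":[-1.2,-3.25,-2],"dr":[0,0,0]},
    {"delta_pos":[-1.2,-3.25,-2],"dr":[0,0,0]},
    {"delta_pos":[0,0,0],"dr":[0,0,0]},
  ],
)

```text
time_s: 8.3
position: [0.4513, -0.104, 0.1007]
tool_rot: [[0.939, -0.298, 0.172], [-0.344, -0.813, 0.47], [-0.0, -0.5, -0.866]]
ft_force: [0.5, -0.4, -0.2]
grip_width: 0.019
```

```bash
python3 chk.py 1
```

```text
8.3 grasp in pocket frame mm [17.3192 -0.1011  0.6219] tool in pocket
 [[-0.0009 -1.      0.0005]
 [-1.      0.0009  0.    ]
 [-0.     -0.0005 -1.    ]] F pocket [-0.2686 -0.5959 -0.0717] 0.018985611684669945
ax [0.2971 0.8135 0.5   ] az [-0.1715 -0.4697  0.866 ] pos [ 0.4513 -0.104   0.1007]
```

>>> arm_command(
  steps=[
    {"delta_pos":[0,0,0],"dr":[0,0,0]},
    {"delta_pos":[0,0,0],"dr":[0,0,0]},
    {"delta_pos":[0,0,0],"dr":[0,0,0]},
    {"delta_pos":[5.9,16.3,10],"dr":[0,0,0]},
    {"delta_pos":[5.9,16.3,10],"dr":[0,0,0]},
    {"delta_pos":[5.9,16.3,10],"dr":[0,0,0]},
  ],
  grip=0.4,
)

```text
time_s: 8.9
position: [0.4693, -0.0541, 0.1313]
tool_rot: [[0.939, -0.297, 0.172], [-0.343, -0.813, 0.47], [-0.0, -0.5, -0.866]]
ft_force: [0.6, -0.8, -0.2]
grip_width: 0.0342
```

>>> arm_command(
  steps=[
    {"delta_pos":[0,0,0],"dr":[0,0,0]},
    {"delta_pos":[0,0,0],"dr":[0,0,0]},
    {"delta_pos":[0,0,0],"dr":[0,0,0]},
    {"delta_pos":[0,0,0],"dr":[0,0,0]},
    {"delta_pos":[0,0,0],"dr":[0,0,0]},
  ],
  grip=0,
)

```text
time_s: 9.4
position: [0.469, -0.0551, 0.1306]
tool_rot: [[0.939, -0.298, 0.172], [-0.344, -0.813, 0.47], [-0.001, -0.5, -0.866]]
ft_force: [-0.6, -0.0, -0.5]
grip_width: -0.0001
```

```bash
python3 chk.py 1 w4; python3 - <<'E'
import cv2
i=cv2.imread('pics/w4.png'); cv2.imwrite('pics/w4c.png',cv2.resize(i[200:480,160:500],None,fx=1.5,fy=1.5))
E
```

```text
9.4 grasp in pocket frame mm [77.3211  0.0356  0.6048] tool in pocket
 [[-0.0012 -1.      0.0005]
 [-1.      0.0012  0.0001]
 [-0.0001 -0.0005 -1.    ]] F pocket [-0.4292  0.5315 -0.3223] -6.386421560987073e-05
ax [0.2971 0.8135 0.5   ] az [-0.1715 -0.4697  0.866 ] pos [ 0.469  -0.0551  0.1306]
```

View pics/w4c.png

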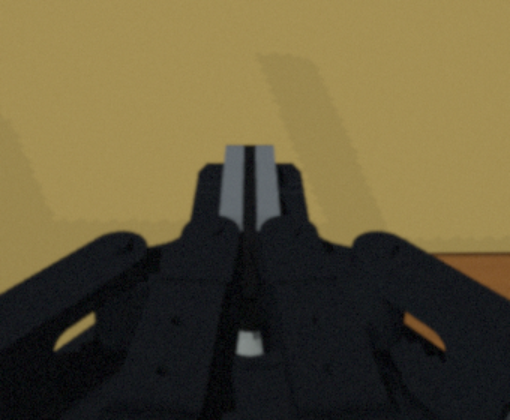

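>>> arm_command(
  steps=[
    {"delta_pos":[-1.49,-4.07,-2.5],"dr":[0,0,0]},
    {"delta_pos":[-1.49,-4.07,-2.5],"dr":[0,0,0]},
    {"delta_pos":[-1.49,-4.07,-2.5],"dr":[0,0,0]},
    {"delta_pos":[-1.49,-4.07,-2.5],"dr":[0,0,0]},
    {"delta_pos":[-1.49,-4.07,-2.5],"dr":[0,0,0]},
    {"delta_pos":[-1.49,-4.07,-2.5],"dr":[0,0,0]},
    {"delta_pos":[-1.49,-4.07,-2.5],"dr":[0,0,0]},
    {"delta_pos":[-1.49,-4.07,-2.5],"dr":[0,0,0]},
    {"delta_pos":[-1.49,-4.07,-2.5],"dr":[0,0,0]},
    {"delta_pos":[-1.49,-4.07,-2.5],"dr":[0,0,0]},
    {"delta_pos":[0,0,0],"dr":[0,0,0]},
  ],
)

```text
time_s: 10.55
position: [0.4541, -0.0959, 0.1056]
tool_rot: [[0.939, -0.298, 0.172], [-0.344, -0.813, 0.47], [-0.001, -0.5, -0.866]]
ft_force: [-0.2, -0.2, 0.1]
grip_width: 0.0003
```

```bash
python3 chk.py 1
```

```text
10.55 grasp in pocket frame mm [27.222   0.0699  0.6307] tool in pocket
 [[-0.001  -1.      0.0004]
 [-1.      0.001   0.    ]
 [-0.     -0.0004 -1.    ]] F pocket [-0.2122  0.1251  0.2038] 0.0003020998089058719
ax [0.2971 0.8135 0.5   ] az [-0.1715 -0.4697  0.866 ] pos [ 0.4541 -0.0959  0.1056]
```

>>> arm_command(
  steps=[
    {"delta_pos":[-0.3,-0.81,-0.5],"dr":[0,0,0]},
    {"delta_pos":[-0.3,-0.81,-0.5],"dr":[0,0,0]},
    {"delta_pos":[-0.3,-0.81,-0.5],"dr":[0,0,0]},
    {"delta_pos":[-0.3,-0.81,-0.5],"dr":[0,0,0]},
    {"delta_pos":[-0.3,-0.81,-0.5],"dr":[0,0,0]},
    {"delta_pos":[0,0,0],"dr":[0,0,0]},
  ],
)

```text
time_s: 11.15
position: [0.4527, -0.0995, 0.1034]
tool_rot: [[0.939, -0.297, 0.172], [-0.343, -0.813, 0.47], [-0.0, -0.5, -0.866]]
ft_force: [-0.3, -0.3, -0.2]
grip_width: 0.0002
```

```bash
python3 chk.py 1;  python3 -c "
from h import *
im,c=snap('scene','s2'); cv2.imwrite('pics/s2c.png',cv2.resize(im[150:250,220:350],None,fx=5,fy=5,interpolation=cv2.INTER_CUBIC))"
```

```text
11.15 grasp in pocket frame mm [22.729   0.1246  0.6483] tool in pocket
 [[-0.0004 -1.      0.0004]
 [-1.      0.0004  0.    ]
 [-0.     -0.0004 -1.    ]] F pocket [-0.4165  0.1315  0.0377] 0.00015051468038545853
ax [0.2971 0.8135 0.5   ] az [-0.1715 -0.4697  0.866 ] pos [ 0.4527 -0.0995  0.1034]
```

View pics/s2c.png

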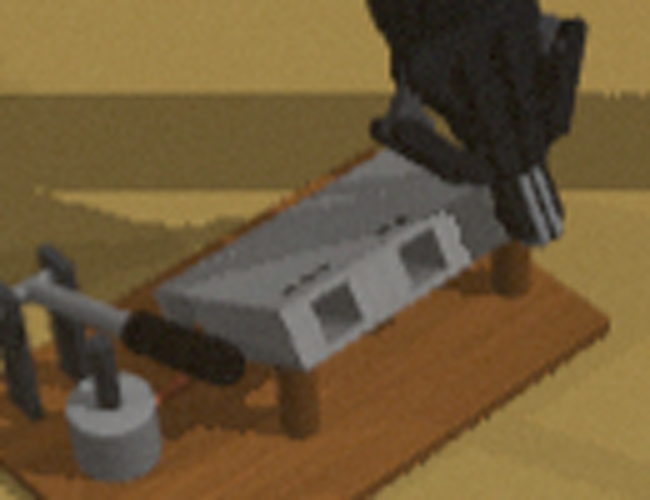

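>>> arm_command(
  steps=[
    {"delta_pos":[-0.3,-0.81,-0.5],"dr":[0,0,0]},
    {"delta_pos":[-0.3,-0.81,-0.5],"dr":[0,0,0]},
    {"delta_pos":[0,0,0],"dr":[0,0,0]},
  ],
)

```text
time_s: 11.5
position: [0.4521, -0.1011, 0.1024]
tool_rot: [[0.939, -0.297, 0.172], [-0.343, -0.813, 0.47], [-0.0, -0.5, -0.866]]
ft_force: [0.2, 0.2, 0.3]
grip_width: -0.0001
```

>>> arm_command(
  steps=[
    {"delta_pos":[-0.3,-0.81,-0.5],"dr":[0,0,0]},
    {"delta_pos":[0,0,0],"dr":[0,0,0]},
  ],
)

```text
time_s: 11.7
position: [0.4519, -0.1013, 0.1023]
tool_rot: [[0.939, -0.297, 0.172], [-0.343, -0.812, 0.471], [-0.0, -0.502, -0.865]]
ft_force: [2.1, 5.4, 4.2]
grip_width: -0.0001
```

>>> arm_command(
  steps=[
    {"delta_pos":[-0.3,-0.81,-0.5],"dr":[0,0,0]},
    {"delta_pos":[0,0,0],"dr":[0,0,0]},
  ],
)

```text
time_s: 11.9
position: [0.4518, -0.1014, 0.1021]
tool_rot: [[0.939, -0.297, 0.172], [-0.343, -0.812, 0.473], [-0.0, -0.503, -0.864]]
ft_force: [3.6, 9.0, 7.4]
grip_width: 0.0
```

>>> arm_command(
  steps=[
    {"delta_pos":[5.9,16.3,10],"dr":[0,0,0]},
    {"delta_pos":[5.9,16.3,10],"dr":[0,0,0]},
    {"delta_pos":[0,0,10],"dr":[-5.64,2.06,0]},
    {"delta_pos":[0,0,10],"dr":[-5.64,2.06,0]},
    {"delta_pos":[0,0,10],"dr":[-5.64,2.06,0]},
    {"delta_pos":[0,0,10],"dr":[-5.64,2.06,0]},
    {"delta_pos":[0,0,10],"dr":[-5.64,2.06,0]},
    {"delta_pos":[4,39.6,-3],"dr":[0,0,-2.8]},
    {"delta_pos":[4,39.6,-3],"dr":[0,0,-2.8]},
    {"delta_pos":[4,39.6,-3],"dr":[0,0,-2.8]},
    {"delta_pos":[4,39.6,-3],"dr":[0,0,-2.8]},
    {"delta_pos":[4,39.6,-3],"dr":[0,0,-2.8]},
    {"delta_pos":[4,39.6,-3],"dr":[0,0,-2.8]},
    {"delta_pos":[4,39.6,-3],"dr":[0,0,-2.8]},
    {"delta_pos":[4,39.6,-3],"dr":[0,0,-2.8]},
    {"delta_pos":[4,39.6,-3],"dr":[0,0,-2.8]},
    {"delta_pos":[4,39.6,-3],"dr":[0,0,-2.8]},
    {"delta_pos":[0,0,0],"dr":[0,0,0]},
    {"delta_pos":[0,0,0],"dr":[0,0,0]},
  ],
  grip=0.5,
)

```text
time_s: 13.8
position: [0.5031, 0.3262, 0.1409]
tool_rot: [[0.669, -0.743, -0.0], [-0.743, -0.669, -0.001], [0.0, 0.001, -1.0]]
ft_force: [0.3, -0.3, -0.7]
grip_width: 0.0426
```

```bash
python3 -c "
from h import *
im,c=snap('scene','s3'); cv2.imwrite('pics/s3c.png',np.hstack([cv2.resize(im[160:250,220:350],None,fx=6,fy=6,interpolation=cv2.INTER_CUBIC)]))"
```

```text
(no output)
```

View pics/s3c.png

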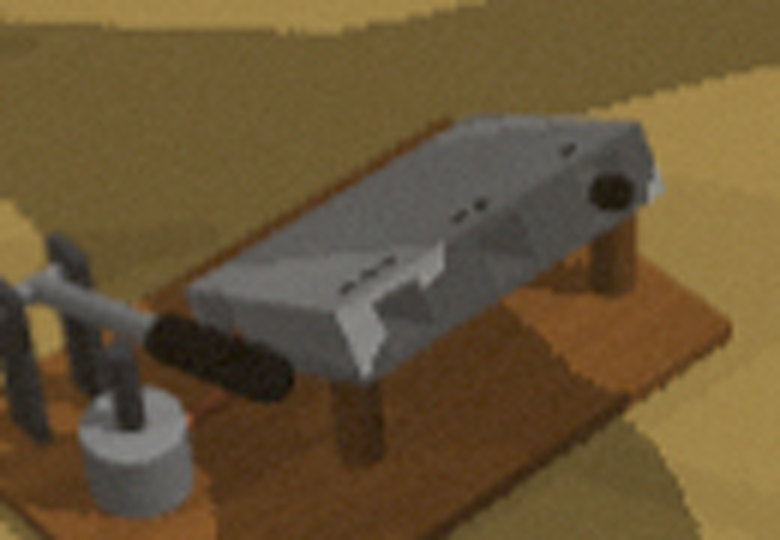

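>>> arm_command(
  steps=[
    {"delta_pos":[0,0,-20],"dr":[0,0,0]},
    {"delta_pos":[0,0,-20],"dr":[0,0,0]},
    {"delta_pos":[0,0,-20],"dr":[0,0,0]},
    {"delta_pos":[0,0,-20],"dr":[0,0,0]},
    {"delta_pos":[0,0,-20],"dr":[0,0,0]},
    {"delta_pos":[0,0,0],"dr":[0,0,0]},
    {"delta_pos":[0,0,0],"dr":[0,0,0]},
  ],
)

```text
time_s: 14.55
position: [0.5038, 0.3251, 0.0421]
tool_rot: [[0.667, -0.745, 0.0], [-0.745, -0.667, -0.0], [0.0, -0.0, -1.0]]
ft_force: [0.4, 0.1, 0.7]
grip_width: 0.043
```

>>> arm_command(
  steps=[
    {"delta_pos":[0,0,0],"dr":[0,0,0]},
    {"delta_pos":[0,0,0],"dr":[0,0,0]},
    {"delta_pos":[0,0,0],"dr":[0,0,0]},
    {"delta_pos":[0,0,0],"dr":[0,0,0]},
    {"delta_pos":[0,0,0],"dr":[0,0,0]},
  ],
  grip=0,
)

```text
time_s: 15.05
position: [0.5028, 0.3271, 0.0429]
tool_rot: [[0.668, -0.744, 0.0], [-0.744, -0.668, 0.003], [-0.002, -0.002, -1.0]]
ft_force: [-5.0, 6.1, 3.9]
grip_width: 0.0189
```

>>> arm_command(
  steps=[
    {"delta_pos":[0,0,20],"dr":[0,0,0]},
    {"delta_pos":[0,0,30],"dr":[0,0,0]},
    {"delta_pos":[0,0,30],"dr":[0,0,0]},
    {"delta_pos":[0,0,30],"dr":[0,0,0]},
    {"delta_pos":[1.7,-40,3],"dr":[0,0,2.8]},
    {"delta_pos":[1.7,-40,3],"dr":[0,0,2.8]},
    {"delta_pos":[1.7,-40,3],"dr":[0,0,2.8]},
    {"delta_pos":[1.7,-40,3],"dr":[0,0,2.8]},
    {"delta_pos":[1.7,-40,3],"dr":[0,0,2.8]},
    {"delta_pos":[1.7,-40,3],"dr":[0,0,2.8]},
    {"delta_pos":[1.7,-40,3],"dr":[0,0,2.8]},
    {"delta_pos":[1.7,-40,3],"dr":[0,0,2.8]},
    {"delta_pos":[1.7,-40,3],"dr":[0,0,2.8]},
    {"delta_pos":[1.7,-40,3],"dr":[0,0,2.8]},
    {"delta_pos":[0,0,-10],"dr":[5.64,-2.06,0]},
    {"delta_pos":[0,0,-10],"dr":[5.64,-2.06,0]},
    {"delta_pos":[0,0,-10],"dr":[5.64,-2.06,0]},
    {"delta_pos":[0,0,-10],"dr":[5.64,-2.06,0]},
    {"delta_pos":[0,0,-10],"dr":[5.64,-2.06,0]},
    {"delta_pos":[0,0,0],"dr":[0,0,0]},
  ],
)

```text
time_s: 17.05
position: [0.5196, -0.0754, 0.1305]
tool_rot: [[0.938, -0.3, 0.171], [-0.346, -0.811, 0.471], [-0.003, -0.501, -0.865]]
ft_force: [0.0, -0.8, -1.0]
grip_width: 0.0188
```

>>> arm_command(
  steps=[
    {"delta_pos":[0,0,0],"dr":[0,0,0]},
  ],
)

```text
time_s: 17.15
position: [0.5204, -0.0746, 0.132]
tool_rot: [[0.939, -0.298, 0.172], [-0.344, -0.814, 0.468], [0.0, -0.498, -0.867]]
ft_force: [0.7, -0.5, -0.2]
grip_width: 0.0186
```

```bash
python3 chk.py 2 w5; python3 - <<'E'
from h import *
import pickle
s=np.load('stand.npz')
# compare tube appearance: bright-pixel width profile & centre per row, both tubes
for f in('w3','w5'):
    g=cv2.imread(f'pics/{f}.png').astype(int); b=(g.min(2)>110)&(g.max(2)-g.min(2)<40)
    for r in (250,265,290,300,310,330,350,370):
        x=np.flatnonzero(b[r,290:365]) ; k=np.flatnonzero(g[r,290:365].max(1)<40)
        print(f,r,(x.min()+290,x.max()+290) if len(x) else None,(k.min()+290,k.max()+290) if len(k) else None)
E
```

```text
17.15 grasp in pocket frame mm [77.4579  0.1184  2.0774] tool in pocket
 [[-0.0006 -1.     -0.0023]
 [-1.      0.0006 -0.0007]
 [ 0.0007  0.0023 -1.    ]] F pocket [-0.2868 -0.8658 -0.0919] 0.01862407039797922
ax [0.2971 0.8135 0.5   ] az [-0.1715 -0.4697  0.866 ] pos [ 0.5204 -0.0746  0.132 ]
w3 250 None (np.int64(310), np.int64(342))
w3 265 None (np.int64(307), np.int64(345))
w3 290 (np.int64(300), np.int64(338)) None
w3 300 (np.int64(301), np.int64(338)) None
w3 310 (np.int64(301), np.int64(337)) (np.int64(353), np.int64(354))
w3 330 (np.int64(307), np.int64(331)) (np.int64(296), np.int64(356))
w3 350 (np.int64(314), np.int64(331)) (np.int64(294), np.int64(358))
w3 370 (np.int64(327), np.int64(331)) (np.int64(290), np.int64(364))
w5 250 (np.int64(301), np.int64(304)) (np.int64(307), np.int64(346))
w5 265 (np.int64(300), np.int64(338)) None
w5 290 (np.int64(300), np.int64(337)) None
w5 300 (np.int64(301), np.int64(338)) None
w5 310 (np.int64(301), np.int64(337)) (np.int64(353), np.int64(354))
w5 330 (np.int64(305), np.int64(331)) (np.int64(296), np.int64(356))
w5 350 (np.int64(316), np.int64(332)) (np.int64(294), np.int64(358))
w5 370 None (np.int64(290), np.int64(364))
```

>>> arm_command(
  steps=[
    {"delta_pos":[0.1,0.4,-0.7],"dr":[0,0,0]},
    {"delta_pos":[-1.2,-3.25,-2],"dr":[0,0,0]},
    {"delta_pos":[-1.2,-3.25,-2],"dr":[0,0,0]},
    {"delta_pos":[-1.2,-3.25,-2],"dr":[0,0,0]},
    {"delta_pos":[-1.2,-3.25,-2],"dr":[0,0,0]},
    {"delta_pos":[-1.2,-3.25,-2],"dr":[0,0,0]},
    {"delta_pos":[-1.2,-3.25,-2],"dr":[0,0,0]},
    {"delta_pos":[0,0,0],"dr":[0,0,0]},
  ],
)

```text
time_s: 18.0
position: [0.5131, -0.0938, 0.1185]
tool_rot: [[0.939, -0.298, 0.172], [-0.344, -0.813, 0.47], [-0.0, -0.5, -0.866]]
ft_force: [-0.5, -1.5, 0.6]
grip_width: 0.0189
```

>>> arm_command(
  steps=[
    {"delta_pos":[-1.2,-3.25,-2],"dr":[0,0,0]},
    {"delta_pos":[-1.2,-3.25,-2],"dr":[0,0,0]},
    {"delta_pos":[-1.2,-3.25,-2],"dr":[0,0,0]},
    {"delta_pos":[-1.2,-3.25,-2],"dr":[0,0,0]},
    {"delta_pos":[0,0,0],"dr":[0,0,0]},
  ],
)

```text
time_s: 18.5
position: [0.5083, -0.1068, 0.1104]
tool_rot: [[0.939, -0.298, 0.172], [-0.344, -0.813, 0.469], [-0.0, -0.5, -0.866]]
ft_force: [-0.7, -2.4, 1.0]
grip_width: 0.019
```

```bash
python3 chk.py 2
```

```text
18.5 grasp in pocket frame mm [36.8184  0.4059  0.6424] tool in pocket
 [[-0.0009 -1.     -0.0001]
 [-1.      0.0009 -0.0002]
 [ 0.0002  0.0001 -1.    ]] F pocket [-1.6052 -0.2001  2.1116] 0.019034878180939553
ax [0.2971 0.8135 0.5   ] az [-0.1715 -0.4697  0.866 ] pos [ 0.5083 -0.1068  0.1104]
```

>>> arm_command(
  steps=[
    {"delta_pos":[-0.1,-0.3,0.5],"dr":[0,0,0]},
    {"delta_pos":[-1.2,-3.25,-2],"dr":[0,0,0]},
    {"delta_pos":[-1.2,-3.25,-2],"dr":[0,0,0]},
    {"delta_pos":[-1.2,-3.25,-2],"dr":[0,0,0]},
    {"delta_pos":[-1.2,-3.25,-2],"dr":[0,0,0]},
    {"delta_pos":[-1.2,-3.25,-2],"dr":[0,0,0]},
    {"delta_pos":[0,0,0],"dr":[0,0,0]},
  ],
)

```text
time_s: 19.2
position: [0.5022, -0.1233, 0.1009]
tool_rot: [[0.939, -0.298, 0.172], [-0.344, -0.813, 0.47], [-0.0, -0.5, -0.866]]
ft_force: [0.3, -0.7, -0.4]
grip_width: 0.0187
```

>>> arm_command(
  steps=[
    {"delta_pos":[0,0,0],"dr":[0,0,0]},
    {"delta_pos":[0,0,0],"dr":[0,0,0]},
    {"delta_pos":[0,0,0],"dr":[0,0,0]},
    {"delta_pos":[6.5,17.9,11],"dr":[0,0,0]},
    {"delta_pos":[6.5,17.9,11],"dr":[0,0,0]},
    {"delta_pos":[6.5,17.9,11],"dr":[0,0,0]},
  ],
  grip=0.4,
)

```text
time_s: 19.8
position: [0.522, -0.0684, 0.1346]
tool_rot: [[0.939, -0.298, 0.172], [-0.344, -0.813, 0.47], [-0.0, -0.5, -0.866]]
ft_force: [0.1, 0.6, 0.7]
grip_width: 0.0344
```

>>> arm_command(
  steps=[
    {"delta_pos":[0,0,0],"dr":[0,0,0]},
    {"delta_pos":[0,0,0],"dr":[0,0,0]},
    {"delta_pos":[0,0,0],"dr":[0,0,0]},
    {"delta_pos":[0,0,0],"dr":[0,0,0]},
    {"delta_pos":[0,0,0],"dr":[0,0,0]},
  ],
  grip=0,
)

```text
time_s: 20.3
position: [0.5217, -0.0696, 0.1339]
tool_rot: [[0.939, -0.298, 0.172], [-0.344, -0.813, 0.47], [-0.001, -0.5, -0.866]]
ft_force: [-0.4, -0.2, 0.4]
grip_width: 0.0001
```

```bash
python3 chk.py 2
```

```text
20.3 grasp in pocket frame mm [82.8352  0.6024  1.1543] tool in pocket
 [[-0.0013 -1.      0.0005]
 [-1.      0.0013  0.0001]
 [-0.0001 -0.0005 -1.    ]] F pocket [-0.0459  0.2827  0.4994] 5.236240090151086e-05
ax [0.2971 0.8135 0.5   ] az [-0.1715 -0.4697  0.866 ] pos [ 0.5217 -0.0696  0.1339]
```

>>> arm_command(
  steps=[
    {"delta_pos":[-1.49,-4.07,-2.5],"dr":[0,0,0]},
    {"delta_pos":[-1.49,-4.07,-2.5],"dr":[0,0,0]},
    {"delta_pos":[-1.49,-4.07,-2.5],"dr":[0,0,0]},
    {"delta_pos":[-1.49,-4.07,-2.5],"dr":[0,0,0]},
    {"delta_pos":[-1.49,-4.07,-2.5],"dr":[0,0,0]},
    {"delta_pos":[-1.49,-4.07,-2.5],"dr":[0,0,0]},
    {"delta_pos":[-1.49,-4.07,-2.5],"dr":[0,0,0]},
    {"delta_pos":[-1.49,-4.07,-2.5],"dr":[0,0,0]},
    {"delta_pos":[-1.49,-4.07,-2.5],"dr":[0,0,0]},
    {"delta_pos":[-1.49,-4.07,-2.5],"dr":[0,0,0]},
    {"delta_pos":[-1.49,-4.07,-2.5],"dr":[0,0,0]},
    {"delta_pos":[-0.9,-2.4,-1.5],"dr":[0,0,0]},
    {"delta_pos":[0,0,0],"dr":[0,0,0]},
  ],
)

```text
time_s: 21.6
position: [0.5044, -0.1165, 0.105]
tool_rot: [[0.939, -0.298, 0.172], [-0.344, -0.813, 0.47], [-0.0, -0.5, -0.866]]
ft_force: [-0.3, 0.3, -1.0]
grip_width: -0.0001
```

>>> arm_command(
  steps=[
    {"delta_pos":[-0.3,-0.81,-0.5],"dr":[0,0,0]},
    {"delta_pos":[-0.3,-0.81,-0.5],"dr":[0,0,0]},
    {"delta_pos":[0,0,0],"dr":[0,0,0]},
  ],
)

```text
time_s: 21.9
position: [0.504, -0.1178, 0.1042]
tool_rot: [[0.939, -0.297, 0.172], [-0.343, -0.813, 0.47], [-0.0, -0.5, -0.866]]
ft_force: [-0.0, 0.0, 0.1]
grip_width: 0.0001
```

```bash
python3 chk.py 2
```

```text
21.9 grasp in pocket frame mm [23.497   0.7167  1.1857] tool in pocket
 [[-0.0002 -1.      0.0004]
 [-1.      0.0002 -0.    ]
 [ 0.     -0.0004 -1.    ]] F pocket [0.0873 0.0408 0.122 ] 0.00012951981299367464
ax [0.2971 0.8135 0.5   ] az [-0.1715 -0.4697  0.866 ] pos [ 0.504  -0.1178  0.1042]
```

>>> arm_command(
  steps=[
    {"delta_pos":[-0.3,-0.81,-0.5],"dr":[0,0,0]},
    {"delta_pos":[-0.3,-0.81,-0.5],"dr":[0,0,0]},
    {"delta_pos":[0,0,0],"dr":[0,0,0]},
  ],
)

```text
time_s: 22.2
position: [0.5033, -0.1195, 0.1032]
tool_rot: [[0.939, -0.297, 0.172], [-0.343, -0.813, 0.47], [-0.0, -0.5, -0.866]]
ft_force: [0.0, 0.6, 1.0]
grip_width: 0.0001
```

>>> arm_command(
  steps=[
    {"delta_pos":[-0.3,-0.81,-0.5],"dr":[0,0,0]},
    {"delta_pos":[0,0,0],"dr":[0,0,0]},
  ],
)

```text
time_s: 22.4
position: [0.5031, -0.1201, 0.1028]
tool_rot: [[0.939, -0.297, 0.172], [-0.343, -0.813, 0.47], [-0.0, -0.501, -0.866]]
ft_force: [0.1, 1.1, 1.8]
grip_width: 0.0003
```

>>> arm_command(
  steps=[
    {"delta_pos":[-0.3,-0.81,-0.5],"dr":[0,0,0]},
    {"delta_pos":[0,0,0],"dr":[0,0,0]},
  ],
)

```text
time_s: 22.6
position: [0.5029, -0.1203, 0.1027]
tool_rot: [[0.939, -0.297, 0.172], [-0.343, -0.812, 0.472], [-0.0, -0.502, -0.865]]
ft_force: [2.0, 5.7, 4.3]
grip_width: 0.0003
```

```bash
python3 chk.py 2
```

```text
22.6 grasp in pocket frame mm [20.4224  0.8312  1.1679] tool in pocket
 [[-0.0002 -1.      0.0025]
 [-1.      0.0002  0.0001]
 [-0.0001 -0.0025 -1.    ]] F pocket [7.3727 0.0319 0.7358] 0.00025890102049241497
ax [0.2971 0.8135 0.5   ] az [-0.1715 -0.4697  0.866 ] pos [ 0.5029 -0.1203  0.1027]
```

>>> arm_command(
  steps=[
    {"delta_pos":[5.9,16.3,10],"dr":[0,0,0]},
    {"delta_pos":[5.9,16.3,10],"dr":[0,0,0]},
    {"delta_pos":[0,0,10],"dr":[-5.64,2.06,0]},
    {"delta_pos":[0,0,10],"dr":[-5.64,2.06,0]},
    {"delta_pos":[0,0,10],"dr":[-5.64,2.06,0]},
    {"delta_pos":[0,0,10],"dr":[-5.64,2.06,0]},
    {"delta_pos":[0,0,10],"dr":[-5.64,2.06,0]},
    {"delta_pos":[3.1,36.9,-3],"dr":[0,0,-2.8]},
    {"delta_pos":[3.1,36.9,-3],"dr":[0,0,-2.8]},
    {"delta_pos":[3.1,36.9,-3],"dr":[0,0,-2.8]},
    {"delta_pos":[3.1,36.9,-3],"dr":[0,0,-2.8]},
    {"delta_pos":[3.1,36.9,-3],"dr":[0,0,-2.8]},
    {"delta_pos":[3.1,36.9,-3],"dr":[0,0,-2.8]},
    {"delta_pos":[3.1,36.9,-3],"dr":[0,0,-2.8]},
    {"delta_pos":[3.1,36.9,-3],"dr":[0,0,-2.8]},
    {"delta_pos":[3.1,36.9,-3],"dr":[0,0,-2.8]},
    {"delta_pos":[3.1,36.9,-3],"dr":[0,0,-2.8]},
    {"delta_pos":[0,0,0],"dr":[0,0,0]},
    {"delta_pos":[0,0,0],"dr":[0,0,0]},
  ],
  grip=0.5,
)

```text
time_s: 24.5
position: [0.5453, 0.2808, 0.1418]
tool_rot: [[0.669, -0.743, -0.0], [-0.743, -0.669, -0.001], [0.0, 0.001, -1.0]]
ft_force: [-0.6, -0.1, -1.1]
grip_width: 0.0426
```

```bash
python3 -c "
from h import *
im,c=snap('scene','s4'); a=cv2.resize(im[160:250,220:350],None,fx=6,fy=6,interpolation=cv2.INTER_CUBIC); cv2.imwrite('pics/s4c.png',a)"
```

```text
(no output)
```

View pics/s4c.png

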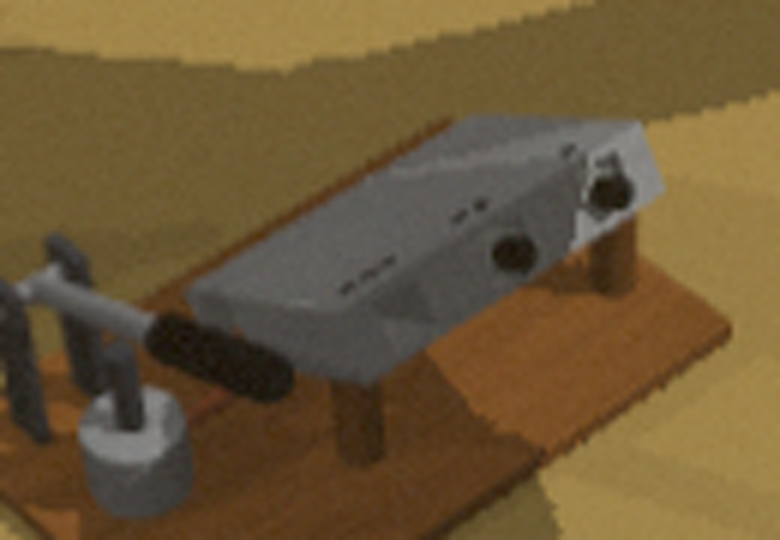

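Tubes 1 (610,192) and 2 (513,253) are home, with only the stoppers showing. Next is the long tube.

>>> arm_command(
  steps=[
    {"delta_pos":[0,0,-20],"dr":[0,0,0]},
    {"delta_pos":[0,0,-20],"dr":[0,0,0]},
    {"delta_pos":[0,0,-20],"dr":[0,0,0]},
    {"delta_pos":[0,0,-20],"dr":[0,0,0]},
    {"delta_pos":[0,0,-20],"dr":[0,0,0]},
    {"delta_pos":[0,0,0],"dr":[0,0,0]},
    {"delta_pos":[0,0,0],"dr":[0,0,0]},
  ],
)

```text
time_s: 25.25
position: [0.546, 0.2796, 0.0429]
tool_rot: [[0.667, -0.745, 0.0], [-0.745, -0.667, -0.0], [0.0, -0.0, -1.0]]
ft_force: [0.6, 0.6, 0.2]
grip_width: 0.043
```

>>> arm_command(
  steps=[
    {"delta_pos":[0,0,0],"dr":[0,0,0]},
    {"delta_pos":[0,0,0],"dr":[0,0,0]},
    {"delta_pos":[0,0,0],"dr":[0,0,0]},
    {"delta_pos":[0,0,0],"dr":[0,0,0]},
    {"delta_pos":[0,0,0],"dr":[0,0,0]},
  ],
  grip=0,
)

```text
time_s: 25.75
position: [0.5462, 0.2805, 0.0431]
tool_rot: [[0.668, -0.744, 0.002], [-0.744, -0.668, 0.0], [0.001, -0.002, -1.0]]
ft_force: [1.4, -1.9, 6.4]
grip_width: 0.019
```

>>> arm_command(
  steps=[
    {"delta_pos":[0,0,20],"dr":[0,0,0]},
    {"delta_pos":[0,0,30],"dr":[0,0,0]},
    {"delta_pos":[0,0,30],"dr":[0,0,0]},
    {"delta_pos":[0,0,30],"dr":[0,0,0]},
    {"delta_pos":[3,-36.5,3.5],"dr":[0,0,2.8]},
    {"delta_pos":[3,-36.5,3.5],"dr":[0,0,2.8]},
    {"delta_pos":[3,-36.5,3.5],"dr":[0,0,2.8]},
    {"delta_pos":[3,-36.5,3.5],"dr":[0,0,2.8]},
    {"delta_pos":[3,-36.5,3.5],"dr":[0,0,2.8]},
    {"delta_pos":[3,-36.5,3.5],"dr":[0,0,2.8]},
    {"delta_pos":[3,-36.5,3.5],"dr":[0,0,2.8]},
    {"delta_pos":[3,-36.5,3.5],"dr":[0,0,2.8]},
    {"delta_pos":[3,-36.5,3.5],"dr":[0,0,2.8]},
    {"delta_pos":[2.5,-36.5,3.5],"dr":[0,0,2.8]},
    {"delta_pos":[0,0,-10],"dr":[5.64,-2.06,0]},
    {"delta_pos":[0,0,-10],"dr":[5.64,-2.06,0]},
    {"delta_pos":[0,0,-10],"dr":[5.64,-2.06,0]},
    {"delta_pos":[0,0,-10],"dr":[5.64,-2.06,0]},
    {"delta_pos":[0,0,-10],"dr":[5.64,-2.06,0]},
    {"delta_pos":[0,0,0],"dr":[0,0,0]},
  ],
)

```text
time_s: 27.75
position: [0.5739, -0.0854, 0.1351]
tool_rot: [[0.938, -0.301, 0.169], [-0.346, -0.811, 0.473], [-0.005, -0.502, -0.865]]
ft_force: [0.4, -0.2, -0.3]
grip_width: 0.0188
```

>>> arm_command(
  steps=[
    {"delta_pos":[0,0,0],"dr":[0,0,0]},
  ],
)

```text
time_s: 27.85
position: [0.575, -0.0847, 0.1372]
tool_rot: [[0.939, -0.298, 0.171], [-0.344, -0.814, 0.468], [-0.001, -0.498, -0.867]]
ft_force: [-0.5, 1.1, -0.0]
grip_width: 0.019
```

```bash
python3 chk.py 3
```

```text
27.85 grasp in pocket frame mm [88.0663  0.3954  1.9807] tool in pocket
 [[-0.0011 -1.     -0.0018]
 [-1.      0.0011  0.0005]
 [-0.0005  0.0018 -1.    ]] F pocket [ 0.7481  0.8211 -0.471 ] 0.018994900386751976
ax [0.2971 0.8135 0.5   ] az [-0.1715 -0.4697  0.866 ] pos [ 0.575  -0.0847  0.1372]
```

>>> arm_command(
  steps=[
    {"delta_pos":[0.1,0.3,-0.6],"dr":[0,0,0]},
    {"delta_pos":[-1.2,-3.25,-2],"dr":[0,0,0]},
    {"delta_pos":[-1.2,-3.25,-2],"dr":[0,0,0]},
    {"delta_pos":[-1.2,-3.25,-2],"dr":[0,0,0]},
    {"delta_pos":[-1.2,-3.25,-2],"dr":[0,0,0]},
    {"delta_pos":[-1.2,-3.25,-2],"dr":[0,0,0]},
    {"delta_pos":[-1.2,-3.25,-2],"dr":[0,0,0]},
    {"delta_pos":[0,0,0],"dr":[0,0,0]},
  ],
)

```text
time_s: 28.65
position: [0.5678, -0.1043, 0.1243]
tool_rot: [[0.939, -0.298, 0.172], [-0.344, -0.813, 0.47], [-0.0, -0.5, -0.866]]
ft_force: [0.6, -0.3, 0.8]
grip_width: 0.0187
```

>>> arm_command(
  steps=[
    {"delta_pos":[-1.2,-3.25,-2],"dr":[0,0,0]},
    {"delta_pos":[-1.2,-3.25,-2],"dr":[0,0,0]},
    {"delta_pos":[-1.2,-3.25,-2],"dr":[0,0,0]},
    {"delta_pos":[-1.2,-3.25,-2],"dr":[0,0,0]},
    {"delta_pos":[-1.2,-3.25,-2],"dr":[0,0,0]},
    {"delta_pos":[0,0,0],"dr":[0,0,0]},
  ],
)

```text
time_s: 29.25
position: [0.5618, -0.1206, 0.1143]
tool_rot: [[0.939, -0.298, 0.172], [-0.344, -0.813, 0.47], [-0.0, -0.5, -0.866]]
ft_force: [-0.6, -1.0, 0.4]
grip_width: 0.0185
```

```bash
python3 chk.py 3
```

```text
29.25 grasp in pocket frame mm [43.5126  0.4389  1.2739] tool in pocket
 [[-0.0009 -1.      0.    ]
 [-1.      0.0009 -0.0002]
 [ 0.0002 -0.     -1.    ]] F pocket [-0.7861  0.1896  0.8711] 0.018527731478905934
ax [0.2971 0.8135 0.5   ] az [-0.1715 -0.4697  0.866 ] pos [ 0.5618 -0.1206  0.1143]
```

>>> arm_command(
  steps=[
    {"delta_pos":[-1.2,-3.25,-2],"dr":[0,0,0]},
    {"delta_pos":[-1.2,-3.25,-2],"dr":[0,0,0]},
    {"delta_pos":[-1.2,-3.25,-2],"dr":[0,0,0]},
    {"delta_pos":[-1.2,-3.25,-2],"dr":[0,0,0]},
    {"delta_pos":[-1.2,-3.25,-2],"dr":[0,0,0]},
    {"delta_pos":[-1.2,-3.25,-2],"dr":[0,0,0]},
    {"delta_pos":[-0.6,-1.6,-1],"dr":[0,0,0]},
    {"delta_pos":[0,0,0],"dr":[0,0,0]},
  ],
)

```text
time_s: 30.05
position: [0.5541, -0.1416, 0.1016]
tool_rot: [[0.939, -0.298, 0.172], [-0.344, -0.813, 0.47], [0.0, -0.5, -0.866]]
ft_force: [-0.6, -1.1, 3.1]
grip_width: 0.0186
```

>>> arm_command(
  steps=[
    {"delta_pos":[0,0,0],"dr":[0,0,0]},
    {"delta_pos":[0,0,0],"dr":[0,0,0]},
    {"delta_pos":[0,0,0],"dr":[0,0,0]},
    {"delta_pos":[5.35,14.64,9],"dr":[0,0,0]},
    {"delta_pos":[5.35,14.64,9],"dr":[0,0,0]},
    {"delta_pos":[5.35,14.64,9],"dr":[0,0,0]},
    {"delta_pos":[5.35,14.64,9],"dr":[0,0,0]},
  ],
  grip=0.4,
)

```text
time_s: 30.75
position: [0.5756, -0.0818, 0.1378]
tool_rot: [[0.939, -0.297, 0.171], [-0.343, -0.813, 0.47], [-0.001, -0.5, -0.866]]
ft_force: [0.5, 0.2, -0.7]
grip_width: 0.0341
```

>>> arm_command(
  steps=[
    {"delta_pos":[0,0,0],"dr":[0,0,0]},
    {"delta_pos":[0,0,0],"dr":[0,0,0]},
    {"delta_pos":[0,0,0],"dr":[0,0,0]},
    {"delta_pos":[0,0,0],"dr":[0,0,0]},
    {"delta_pos":[0,0,0],"dr":[0,0,0]},
  ],
  grip=0,
)

```text
time_s: 31.25
position: [0.5754, -0.083, 0.1373]
tool_rot: [[0.939, -0.298, 0.172], [-0.344, -0.813, 0.47], [-0.001, -0.5, -0.866]]
ft_force: [-0.7, 0.0, -0.8]
grip_width: 0.0001
```

```bash
python3 chk.py 3
```

```text
31.25 grasp in pocket frame mm [89.5453  0.557   1.1771] tool in pocket
 [[-0.0013 -1.      0.0004]
 [-1.      0.0013  0.0001]
 [-0.0001 -0.0004 -1.    ]] F pocket [-0.6186  0.6444 -0.6044] 0.00011995576050244437
ax [0.2971 0.8135 0.5   ] az [-0.1715 -0.4697  0.866 ] pos [ 0.5754 -0.083   0.1373]
```

Push from 89.5 to about 24.5, then in small steps.

>>> arm_command(
  steps=[
    {"delta_pos":[-1.49,-4.07,-2.5],"dr":[0,0,0]},
    {"delta_pos":[-1.49,-4.07,-2.5],"dr":[0,0,0]},
    {"delta_pos":[-1.49,-4.07,-2.5],"dr":[0,0,0]},
    {"delta_pos":[-1.49,-4.07,-2.5],"dr":[0,0,0]},
    {"delta_pos":[-1.49,-4.07,-2.5],"dr":[0,0,0]},
    {"delta_pos":[-1.49,-4.07,-2.5],"dr":[0,0,0]},
    {"delta_pos":[-1.49,-4.07,-2.5],"dr":[0,0,0]},
    {"delta_pos":[-1.49,-4.07,-2.5],"dr":[0,0,0]},
    {"delta_pos":[-1.49,-4.07,-2.5],"dr":[0,0,0]},
    {"delta_pos":[-1.49,-4.07,-2.5],"dr":[0,0,0]},
    {"delta_pos":[-1.49,-4.07,-2.5],"dr":[0,0,0]},
    {"delta_pos":[-1.49,-4.07,-2.5],"dr":[0,0,0]},
    {"delta_pos":[-1.49,-4.07,-2.5],"dr":[0,0,0]},
    {"delta_pos":[0,0,0],"dr":[0,0,0]},
  ],
)

```text
time_s: 32.65
position: [0.556, -0.1359, 0.1047]
tool_rot: [[0.939, -0.298, 0.172], [-0.344, -0.813, 0.47], [-0.001, -0.5, -0.866]]
ft_force: [-0.0, 0.5, -0.5]
grip_width: 0.0002
```

>>> arm_command(
  steps=[
    {"delta_pos":[-0.3,-0.81,-0.5],"dr":[0,0,0]},
    {"delta_pos":[-0.3,-0.81,-0.5],"dr":[0,0,0]},
    {"delta_pos":[-0.3,-0.81,-0.5],"dr":[0,0,0]},
    {"delta_pos":[0,0,0],"dr":[0,0,0]},
  ],
)

```text
time_s: 33.05
position: [0.5553, -0.1378, 0.1036]
tool_rot: [[0.939, -0.297, 0.172], [-0.343, -0.813, 0.47], [-0.0, -0.5, -0.866]]
ft_force: [-0.4, -0.4, 0.4]
grip_width: 0.0002
```

>>> arm_command(
  steps=[
    {"delta_pos":[-0.3,-0.81,-0.5],"dr":[0,0,0]},
    {"delta_pos":[0,0,0],"dr":[0,0,0]},
  ],
)

```text
time_s: 33.25
position: [0.555, -0.1387, 0.1031]
tool_rot: [[0.939, -0.297, 0.172], [-0.343, -0.813, 0.47], [-0.0, -0.5, -0.866]]
ft_force: [0.3, 0.3, 0.0]
grip_width: 0.0
```

>>> arm_command(
  steps=[
    {"delta_pos":[-0.3,-0.81,-0.5],"dr":[0,0,0]},
    {"delta_pos":[0,0,0],"dr":[0,0,0]},
  ],
)

```text
time_s: 33.45
position: [0.5548, -0.1391, 0.1028]
tool_rot: [[0.939, -0.297, 0.172], [-0.343, -0.813, 0.471], [-0.0, -0.501, -0.865]]
ft_force: [1.2, 3.1, 2.6]
grip_width: -0.0001
```

```bash
python3 chk.py 3
```

```text
33.45 grasp in pocket frame mm [20.6129  0.6775  1.2368] tool in pocket
 [[-0.0002 -1.      0.0013]
 [-1.      0.0002 -0.    ]
 [ 0.     -0.0013 -1.    ]] F pocket [ 4.1739 -0.0787  0.5924] -8.568596318687282e-05
ax [0.2971 0.8135 0.5   ] az [-0.1715 -0.4697  0.866 ] pos [ 0.5548 -0.1391  0.1028]
```

>>> arm_command(
  steps=[
    {"delta_pos":[-0.3,-0.81,-0.5],"dr":[0,0,0]},
    {"delta_pos":[0,0,0],"dr":[0,0,0]},
    {"delta_pos":[0,0,0],"dr":[0,0,0]},
    {"delta_pos":[5.9,16.3,10],"dr":[0,0,0]},
    {"delta_pos":[5.9,16.3,10],"dr":[0,0,0]},
    {"delta_pos":[0,0,22],"dr":[-5.64,2.06,0]},
    {"delta_pos":[0,0,22],"dr":[-5.64,2.06,0]},
    {"delta_pos":[0,0,22],"dr":[-5.64,2.06,0]},
    {"delta_pos":[0,0,22],"dr":[-5.64,2.06,0]},
    {"delta_pos":[0,0,22],"dr":[-5.64,2.06,0]},
    {"delta_pos":[18.9,-17.8,0],"dr":[0,0,0]},
    {"delta_pos":[18.9,-17.8,0],"dr":[0,0,0]},
    {"delta_pos":[18.9,-17.8,0],"dr":[0,0,0]},
    {"delta_pos":[18.9,-17.8,0],"dr":[0,0,0]},
    {"delta_pos":[0,0,-20],"dr":[0,0,0]},
    {"delta_pos":[0,0,-20],"dr":[0,0,0]},
    {"delta_pos":[0,0,-15],"dr":[0,0,0]},
    {"delta_pos":[0,0,0],"dr":[0,0,0]},
    {"delta_pos":[0,0,0],"dr":[0,0,0]},
  ],
)

```text
time_s: 35.35
position: [0.6419, -0.1791, 0.1775]
tool_rot: [[0.939, -0.343, 0.0], [-0.343, -0.939, -0.0], [0.0, 0.0, -1.0]]
ft_force: [0.1, 0.4, -0.1]
grip_width: -0.0003
```

```bash
python3 - <<'E'
from h import *
s=np.load('stand.npz'); o=env.observe(); print(o['time_s'],o['position'],'stand',(o['position']-s['o'])@s['R'])
im,c=snap('scene','s5'); im2,_=snap('top','t5')
a=cv2.resize(im[150:260,200:350],None,fx=5,fy=5,interpolation=cv2.INTER_CUBIC); cv2.imwrite('pics/s5c.png',a)
E
```

```text
35.35 [ 0.64187058 -0.1790898   0.17750741] stand [ 0.0630236  -0.10028086  0.17750741]
```

View pics/s5c.png

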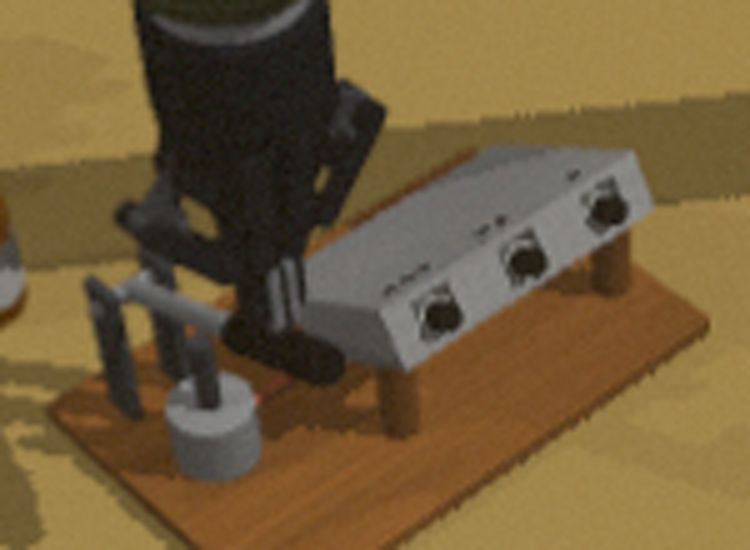

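>>> arm_command(
  steps=[
    {"delta_pos":[0,0,-10],"dr":[0,0,0]},
    {"delta_pos":[0,0,-10],"dr":[0,0,0]},
    {"delta_pos":[0,0,-10],"dr":[0,0,0]},
    {"delta_pos":[0,0,-10],"dr":[0,0,0]},
    {"delta_pos":[0,0,0],"dr":[0,0,0]},
  ],
)

```text
time_s: 35.95
position: [0.6422, -0.1784, 0.1366]
tool_rot: [[0.939, -0.343, 0.001], [-0.343, -0.939, 0.0], [0.001, -0.001, -1.0]]
ft_force: [2.2, 1.2, 5.7]
grip_width: -0.0001
```

>>> arm_command(
  steps=[
    {"delta_pos":[0,0,-10],"dr":[0,0,0]},
    {"delta_pos":[0,0,-10],"dr":[0,0,0]},
    {"delta_pos":[0,0,-10],"dr":[0,0,0]},
    {"delta_pos":[0,0,-10],"dr":[0,0,0]},
    {"delta_pos":[0,0,-3],"dr":[0,0,0]},
    {"delta_pos":[0,0,0],"dr":[0,0,0]},
  ],
)

```text
time_s: 36.55
position: [0.6427, -0.1783, 0.095]
tool_rot: [[0.939, -0.343, 0.003], [-0.343, -0.939, 0.0], [0.003, -0.001, -1.0]]
ft_force: [1.3, 4.1, 8.6]
grip_width: -0.0004
```

>>> arm_command(
  steps=[
    {"delta_pos":[0,0,-2],"dr":[0,0,0]},
    {"delta_pos":[0,0,-2],"dr":[0,0,0]},
    {"delta_pos":[0,0,0],"dr":[0,0,0]},
  ],
)

```text
time_s: 36.85
position: [0.6426, -0.1786, 0.0914]
tool_rot: [[0.939, -0.343, 0.003], [-0.343, -0.939, -0.0], [0.003, -0.001, -1.0]]
ft_force: [1.3, 3.3, 9.5]
grip_width: 0.0002
```

>>> arm_command(
  steps=[
    {"delta_pos":[0,0,-2],"dr":[0,0,0]},
    {"delta_pos":[0,0,-2],"dr":[0,0,0]},
    {"delta_pos":[0,0,0],"dr":[0,0,0]},
  ],
)

```text
time_s: 37.15
position: [0.6428, -0.1787, 0.0899]
tool_rot: [[0.939, -0.343, 0.005], [-0.343, -0.939, -0.002], [0.005, -0.0, -1.0]]
ft_force: [-3.8, 5.0, 22.3]
grip_width: 0.0005
```

>>> arm_command(
  steps=[
    {"delta_pos":[0,0,-2],"dr":[0,0,0]},
    {"delta_pos":[0,0,0],"dr":[0,0,0]},
  ],
)

```text
time_s: 37.35
position: [0.6429, -0.1787, 0.0895]
tool_rot: [[0.939, -0.343, 0.006], [-0.343, -0.939, -0.002], [0.006, 0.0, -1.0]]
ft_force: [-7.7, 6.1, 32.6]
grip_width: 0.0002
```

>>> arm_command(
  steps=[
    {"delta_pos":[0,0,20],"dr":[0,0,0]},
    {"delta_pos":[0,0,20],"dr":[0,0,0]},
    {"delta_pos":[0,0,20],"dr":[0,0,0]},
    {"delta_pos":[0,0,20],"dr":[0,0,0]},
    {"delta_pos":[0,0,18],"dr":[0,0,0]},
    {"delta_pos":[0,0,0],"dr":[0,0,0]},
    {"delta_pos":[0,0,0],"dr":[0,0,0]},
    {"delta_pos":[0,0,0],"dr":[0,0,0]},
    {"delta_pos":[0,0,0],"dr":[0,0,0]},
    {"delta_pos":[0,0,0],"dr":[0,0,0]},
  ],
)

```text
time_s: 38.35
position: [0.6416, -0.1788, 0.1813]
tool_rot: [[0.939, -0.343, -0.001], [-0.343, -0.939, 0.001], [-0.001, -0.0, -1.0]]
ft_force: [-0.2, 0.7, -0.2]
grip_width: -0.0004
```

```bash
python3 - <<'E'
from h import *
o=env.observe(); print(o['time_s'],o['position'],o['ft_force'])
im,c=snap('scene','s6'); a=cv2.imread('pics/s5.png').astype(int)
d=np.abs(im.astype(int)-a).max(2)[195:250,215:300]; print('pixels changed near lever',(d>40).sum(), np.argwhere(d>40)[:10])
E
```

```text
38.35 [ 0.64160342 -0.17879932  0.18128492] [-0.22868624  0.72372028 -0.17196517]
pixels changed near lever 38 [[ 0 23]
 [ 0 24]
 [ 0 47]
 [ 0 50]
 [ 1 25]
 [ 1 26]
 [ 1 27]
 [ 2 12]
 [ 2 26]
 [ 2 27]]
```

>>> arm_command(
  steps=[
    {"delta_pos":[0,0,-16],"dr":[0,0,0]},
    {"delta_pos":[0,0,-10],"dr":[0,0,0]},
    {"delta_pos":[0,0,-10],"dr":[0,0,0]},
    {"delta_pos":[0,0,-10],"dr":[0,0,0]},
    {"delta_pos":[0,0,-10],"dr":[0,0,0]},
    {"delta_pos":[0,0,-10],"dr":[0,0,0]},
    {"delta_pos":[0,0,-10],"dr":[0,0,0]},
    {"delta_pos":[0,0,-10],"dr":[0,0,0]},
    {"delta_pos":[0,0,-6],"dr":[0,0,0]},
    {"delta_pos":[0,0,-3],"dr":[0,0,0]},
    {"delta_pos":[0,0,-2],"dr":[0,0,0]},
    {"delta_pos":[0,0,0],"dr":[0,0,0]},
    {"delta_pos":[0,0,0],"dr":[0,0,0]},
  ],
)

```text
time_s: 39.7
position: [0.6426, -0.1786, 0.0896]
tool_rot: [[0.939, -0.343, 0.005], [-0.343, -0.939, -0.002], [0.005, 0.0, -1.0]]
ft_force: [-8.1, 6.1, 28.4]
grip_width: -0.0001
```

>>> arm_command(
  steps=[
    {"delta_pos":[0,0,20],"dr":[0,0,0]},
    {"delta_pos":[0,0,20],"dr":[0,0,0]},
    {"delta_pos":[0,0,20],"dr":[0,0,0]},
    {"delta_pos":[0,0,20],"dr":[0,0,0]},
    {"delta_pos":[0,0,17],"dr":[0,0,0]},
    {"delta_pos":[0,0,0],"dr":[0,0,0]},
    {"delta_pos":[0,0,0],"dr":[0,0,0]},
    {"delta_pos":[0,0,0],"dr":[0,0,0]},
    {"delta_pos":[0,0,0],"dr":[0,0,0]},
    {"delta_pos":[0,0,0],"dr":[0,0,0]},
  ],
)

```text
time_s: 40.7
position: [0.6416, -0.1788, 0.1813]
tool_rot: [[0.939, -0.343, -0.001], [-0.343, -0.939, 0.001], [-0.001, -0.0, -1.0]]
ft_force: [0.3, 0.5, -0.8]
grip_width: -0.0001
```

>>> arm_command(
  steps=[
    {"delta_pos":[0,0,-16],"dr":[0,0,0]},
    {"delta_pos":[0,0,-10],"dr":[0,0,0]},
    {"delta_pos":[0,0,-10],"dr":[0,0,0]},
    {"delta_pos":[0,0,-10],"dr":[0,0,0]},
    {"delta_pos":[0,0,-10],"dr":[0,0,0]},
    {"delta_pos":[0,0,-10],"dr":[0,0,0]},
    {"delta_pos":[0,0,-10],"dr":[0,0,0]},
    {"delta_pos":[0,0,-10],"dr":[0,0,0]},
    {"delta_pos":[0,0,-6],"dr":[0,0,0]},
    {"delta_pos":[0,0,-3],"dr":[0,0,0]},
    {"delta_pos":[0,0,-2],"dr":[0,0,0]},
    {"delta_pos":[0,0,0],"dr":[0,0,0]},
    {"delta_pos":[0,0,0],"dr":[0,0,0]},
  ],
)

```text
time_s: 42.0
position: [0.6426, -0.1786, 0.0896]
tool_rot: [[0.939, -0.343, 0.005], [-0.343, -0.939, -0.002], [0.005, -0.0, -1.0]]
ft_force: [-7.9, 6.6, 29.0]
grip_width: 0.0001
```

>>> arm_command(
  steps=[
    {"delta_pos":[0,0,20],"dr":[0,0,0]},
    {"delta_pos":[0,0,20],"dr":[0,0,0]},
    {"delta_pos":[0,0,20],"dr":[0,0,0]},
    {"delta_pos":[0,0,20],"dr":[0,0,0]},
    {"delta_pos":[0,0,20],"dr":[0,0,0]},
    {"delta_pos":[0,0,20],"dr":[0,0,0]},
    {"delta_pos":[0,0,20],"dr":[0,0,0]},
    {"delta_pos":[0,0,20],"dr":[0,0,0]},
    {"delta_pos":[0,0,20],"dr":[0,0,0]},
    {"delta_pos":[0,0,0],"dr":[0,0,0]},
    {"delta_pos":[0,0,0],"dr":[0,0,0]},
    {"delta_pos":[0,0,0],"dr":[0,0,0]},
    {"delta_pos":[0,0,0],"dr":[0,0,0]},
    {"delta_pos":[0,0,0],"dr":[0,0,0]},
  ],
)

```text
time_s: 43.4
position: [0.6417, -0.1788, 0.2643]
tool_rot: [[0.939, -0.343, -0.001], [-0.343, -0.939, 0.001], [-0.001, -0.0, -1.0]]
ft_force: [-0.4, 0.0, -0.5]
grip_width: 0.0001
```

```bash
python3 - <<'E'
from h import *
import pickle
s=np.load('stand.npz'); R,o,A=s['R'],s['o'],s['A']
im,c=snap('scene','s7'); ob=env.observe(); print(ob['time_s'],ob['position'],ob['ft_force'])
g=im.max(2); 
# stoppers: expected outer end centre vs dark blob
for P in s['PK']:
    e=proj(c,P+.01*A[:,0])[0]; u,v=e.round().astype(int); w=g[v-9:v+10,u-9:u+10]; m=np.argwhere(w<55)
    print('stopper exp',e,'dark centroid',(m.mean(0)[::-1]+[u-9,v-9]) if len(m) else None,len(m))
# lever grip: expected dark along axis for up vs down
for n,a in(('up',22),('mid',5),('down',-12)):
    t=np.radians(a); pts=np.array([[-.062+r*np.cos(t),-.1,.085+r*np.sin(t)] for r in np.linspace(.1,.17,8)])@R.T+o
    uv=proj(c,pts).round().astype(int); print(n,[int(g[v,u]) for u,v in uv])
# bystanders: compare start and end around the pixels
a=cv2.imread('pics/scene0.png').astype(int); d=np.abs(a-im.astype(int)).max(2)>45
for n,(x0,x1,y0,y1) in dict(beaker=(315,358,290,342),cork=(364,386,290,308),dish=(374,420,316,358),bottle=(180,208,175,220)).items(): print(n,d[y0:y1,x0:x1].mean().round(3))
E
```

```text
43.45 [ 0.64170036 -0.17883706  0.26450958] [-0.02468737  0.10597647 -0.23243991]
stopper exp [322.57600354 190.72995954] dark centroid [321.17241379 191.96551724] 29
stopper exp [306.21384812 201.21483565] dark centroid [305.06666667 202.06666667] 30
stopper exp [289.10901613 212.19061482] dark centroid [288.0625  212.90625] 32
up [33, 36, 32, 37, 35, 33, 37, 37]
mid [79, 85, 83, 78, 80, 109, 128, 128]
down [76, 78, 109, 134, 130, 129, 121, 132]
beaker 0.0
cork 0.0
dish 0.0
bottle 0.002
```

```bash
python3 -c "
from rig import env
print(env.close_job())"
```

```text
the job is handed in; nothing more can be done
None
```

I loaded the three tubes in dot order (short, medium, long). I pushed each one home with closed fingers on its stopper, the hardest with about 12 N. I then gave the pump lever three full strokes and handed the job in at about 43 s.

**Tubes:** All three pushes met firm resistance with the tool at the same place, 20.4–20.6 mm out from the block's face. That is within a millimetre of what a flush rim should give. In the last picture all three stoppers lie within about 2 pixels of where a fully home tube would show them.

**Lever:** On each stroke the push force rose to 28–33 N, which is the lever on its stop, and the tool came clear of the lever on the way up. The lever reads as up in the final picture.

**Surroundings:** The image patches around the beaker, cork, dish and bottle are unchanged from the start. The gripper is clear of everything at about 0.26 m height.

No check failed. One early fit of the block's position from the overhead picture disagreed because I had mistaken one block edge for another. I corrected that before moving any tube.

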